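Swap earring stands on a photo turntable

TASK

Get the photo turntable ready for the next shot: first move the amber jar off the platter onto the cork coaster, then stand every white earring stand upright on its own cream pad, centred on the pad, while the cream pads are still on the near side. Then turn the platter half a turn by its red knob (three clicks, clockwise seen from above) until it rests in the last click with the white stands in front of the camera, and only then take the already photographed navy stands off the platter and stand them upright inside the wooden tray. Leave the red ring box and the roll of tape where they are; if a stand or the jar gets knocked out of place on the way, put it right.

Things in the scene. Friction and masses are not known exactly. Their poses are not given: they have to be found in the camera images.
- platter (a joint): turning angle of the platter, rad: about 0 at the start, grows clockwise seen from above, 3.14 after half a turn (end stops at -0.06 and 3.20). A black index box, 66 mm wide and 70 mm high, stands fixed behind the platter, 217 to 257 mm from its axis. Detents at 0, 1.05, 2.09 and 3.14 pull it in; leaving one takes up to about 3 N at the knob, all alike. Otherwise it turns easily, lightly damped
- platter_center (a point): centre of the platter's upper face, on its vertical turning axis. The platter is a round wooden disc 320 mm in diameter, its upper face 30 mm above the table; one half (near the robot at the start) has three cream pads, the other half three grey pads; pads are flush discs of 72 mm diameter whose centres lie 100 mm from the axis
- handle (a point): the point to grip on the red knob: an upright round peg of 18 mm diameter that stands on the platter from 0 to 53 mm above its upper face, 138 mm from the axis, at the robot's right at the start; it moves round the near side to the left. This point is on the knob's axis, 30 mm above the platter's upper face. The knob spins freely about its own vertical axis, so the gripper need not turn with the platter
- pad0 (a point): centre of cream pad 0, on the platter's upper face; turns with the platter; the three cream pads are alike and 88 mm from the next. Pad 1 is the middle one
- pad1 (a point): centre of cream pad 1, on the platter's upper face; turns with the platter; the three cream pads are alike and 88 mm from the next. Pad 1 is the middle one
- pad2 (a point): centre of cream pad 2, on the platter's upper face; turns with the platter; the three cream pads are alike and 88 mm from the next. Pad 1 is the middle one
- new0: white earring stand: flat base 40 (x) by 60 (y) by 10 mm, and standing on its middle an upright panel 12 mm thick (x), 56 mm wide (y), from 10 to 62 mm above the underside; small brass earrings on the panel. 120 g. Origin: centre of the underside; z up. Pinch the panel across its 12 mm from above. Starts on the desk to the right; may be absent
- new1: white earring stand: flat base 40 (x) by 60 (y) by 10 mm, and standing on its middle an upright panel 12 mm thick (x), 56 mm wide (y), from 10 to 62 mm above the underside; small brass earrings on the panel. 120 g. Origin: centre of the underside; z up. Pinch the panel across its 12 mm from above. Starts on the desk to the right; may be absent
- new2: white earring stand: flat base 40 (x) by 60 (y) by 10 mm, and standing on its middle an upright panel 12 mm thick (x), 56 mm wide (y), from 10 to 62 mm above the underside; small brass earrings on the panel. 120 g. Origin: centre of the underside; z up. Pinch the panel across its 12 mm from above. Starts on the desk to the right; may be absent
- shot0: navy (already photographed) earring stand: flat base 40 (x) by 60 (y) by 10 mm, and standing on its middle an upright panel 12 mm thick (x), 56 mm wide (y), from 10 to 62 mm above the underside; small brass earrings on the panel. 120 g. Origin: centre of the underside; z up. Pinch the panel across its 12 mm from above. Starts on a grey pad of the platter; may be absent
- shot1: navy (already photographed) earring stand: flat base 40 (x) by 60 (y) by 10 mm, and standing on its middle an upright panel 12 mm thick (x), 56 mm wide (y), from 10 to 62 mm above the underside; small brass earrings on the panel. 120 g. Origin: centre of the underside; z up. Pinch the panel across its 12 mm from above. Starts on a grey pad of the platter; may be absent
- shot2: navy (already photographed) earring stand: flat base 40 (x) by 60 (y) by 10 mm, and standing on its middle an upright panel 12 mm thick (x), 56 mm wide (y), from 10 to 62 mm above the underside; small brass earrings on the panel. 120 g. Origin: centre of the underside; z up. Pinch the panel across its 12 mm from above. Starts on a grey pad of the platter; may be absent
- jar: amber glass jar with a steel lid, round and squat, 50 mm in diameter (lid 51), 52 mm tall, lid from 38 mm up, about 150 g; starts on the near half of the platter, in the way. Origin: centre of the underside, z up
- coaster_top (a point): centre of the upper face of the round cork coaster on the desk to the right, 84 mm in diameter, 3 mm thick, fixed
- tray: open wooden tray on the desk to the left, fixed: 240 (x) by 130 (y) mm outside, walls 6 mm thick and 26 mm high, inner floor 6 mm above the origin. Origin: centre of the underside
- ringbox: bystander: small red ring box, 53 by 53 by 43 mm, among the white stands on the right; origin: centre of the underside
- tape: bystander: blue roll of tape, 60 mm diameter, 19 mm high; origin: centre of the underside

How it is judged:
By the outcome, as a careful person would: the job done as asked, in the order asked, and still so for the second after the job is handed in, with the robot touching nothing.
Of new0, new1, new2 only 2 to 3 are there at a start; the rules pass over those that are not, and their reading is None.
Of shot0, shot1, shot2 only 2 to 3 are there at a start; the rules pass over those that are not, and their reading is None.
At some moment in a run one of new0, new1, new2, jar may be knocked a few centimetres aside while the robot is not near it.
It also fails if it takes over 210 s, if anything falls off the work surface, if the arm or the gripper's body presses on something with over 40 N, if the wrist force passes 120 N, or if a joint passes its speed limit or range.

ROBOT

A 6-joint arm with a two-finger parallel gripper is mounted at the origin on the work surface. World frame = base frame: x ahead of the robot, y to its left, z up, the work surface at z = 0. Lengths are in mm, angles in rad, forces in N, time in s.
With the tool pointing down it reaches from about 350 to 875 mm from the base axis. Payload 4.2 kg.
Tool frame: the origin (TCP) lies at the very end of the fingers, on their centre line; the grasp point (between the pads) lies 19 mm behind it; z points along the fingers, y is the direction in which the jaws open and shut (so a half turn about z gives the same grasp; the last joint's range is limited). The gripper opens to 85 mm and grips with 20 to 120 N. Pads are 22 mm wide; open, the fingers measure 114 mm over their backs; the gripper's body (76 mm by 85 mm) begins 54 mm behind the grasp point. The pads swing forward as they close: fully open they stand 13 mm farther back than shut.
Start: joints at [-0.856, 0.385, 0.008, 0, -1.194, -0.259], TCP at [275.124, -561.165, 231.312] pointing down, gripper open.
Joint ranges: [-3.14, 3.14], [-1.21, 2.06], [-1.07, 1.41], [-3.16, 2.05], [-2.99, -0.16], [-3.1, 3.1]. Speed limits (rad/s): [2.79, 2.79, 3.14, 3.14, 3.14, 3.14].

INTERFACE

Orientations are given as a unit quaternion [x, y, z, w].
In Python, from bench import arm, optics, job gives the robot as it stands.
- The arm moves only by the tool send_rows, never from a script. Its argument "steps" is a list that holds one entry, the list of rows, each a list of 5 numbers: the shift along the tool's x, y, z in cm, then the turn about the tool's z in rad, then the opening, from 0 (shut) to 1 (fully open). A call has 1 to 10 rows; each row shifts and turns the pose as measured when the row begins, along the tool's axes as they then stand; what a row does not reach is not made up. A row lasts 1/12 s, in which the tool goes at most 41.7 mm and 7.16 degrees, less where a joint would pass 70% of its speed; a pose out of reach is approached as far as the arm can. A call with a gripper value outside its range is refused whole. The fingers move at their own pace and stop on an object; the grip force is fixed at half the most. Time passes only in rows, so rows that do not move let the fingers close. It gives the time, the measured TCP pose, the force and the opening at its end, in the units of the state.
- arm.read_state(): the state, without advancing time (a new reading comes with each control period).
- optics.get_image(name): name is "scene" or "top"; returns (picture, depth): 480x640x3 uint8, blue, green, red; 480x640 float32, mm along the optical axis (not along the pixel's ray), 0 where there is no reading.
- optics.get_calibration(name): a dict with "K" (3x3 intrinsics, pixels), "k1" (the pictures are not rectified: a ray, as slopes to the right and down, at radius r is drawn at 1 + k1 r^2 times it, then the intrinsics apply), "rvec" (rotation vector, rad) and "tvec" (3), from world to camera coordinates, as OpenCV has them. Camera axes: x right, y down, z forward; pixel columns grow to the right and rows downward; lengths in mm; the calibration is good to about 2 mm. A picture is of the moment at which its call begins. get_calibration takes no time and is no camera call.
- job.job_done(): hands the job in, once; it reports no verdict.
The state is a dict: "clock": time; "joints": joint angles; "joint_vel": joint speeds; "joint_efforts": joint torques, N m; "position": TCP position; "ee_rot": TCP orientation; "contact_force": force on the tool from outside, world axes, zero at the start; "wrist_torque": the same for the moment, N m; "gripper_width": finger opening in mm.
Only numpy, scipy, OpenCV 4.12 (cv2) and the standard library are available. Lean on these libraries where they do the work, as an engineer would, in place of code of your own. Each camera call takes 0.05 s, during which the arm holds its last target. There are 200 camera calls.

## Working session

There is one attempt and no reset: what is moved stays moved. The work goes in short steps, Python scripts to look and compute and a tool call to move; the robot and the scene stay as the last step left them, time stands still between calls to the robot, and variables do not carry over. Pictures are saved under pics/ and viewed, about 12 in all and at most 16, crops included, and the job is handed in when it is done.

Besides the shell and the picture viewer there is one more tool, called after "Request:" by a JSON object that holds its "api" and its "payload", one argument or row to a line. send_rows: Moves the arm, as the interface text tells. Its arguments: {"type":"object","properties":{"steps":{"type":"array","items":{"type":"array","items":{"type":"array","items":{"type":"number"}}}}},"required":["steps"]}

```bash
ls; mkdir -p pics
cat > h.py <<'E'
import numpy as np, cv2
from bench import arm, optics, job
from scipy.spatial.transform import Rotation as R
def cam(n):
    c=optics.get_calibration(n); K=np.array(c["K"],float); r=cv2.Rodrigues(np.array(c["rvec"],float))[0]
    return K,float(c["k1"]),r,np.array(c["tvec"],float).ravel()
def slopes(n,uv):
    K,k1,r,t=cam(n); uv=np.atleast_2d(np.array(uv,float))
    return cv2.undistortPoints(uv[:,None,:],K,np.array([k1,0,0,0,0]))[:,0]
def plane(n,uv,z):
    K,k1,r,t=cam(n); s=slopes(n,uv); d=np.c_[s,np.ones(len(s))]@r; o=-r.T@t
    return o+d*((z-o[2])/d[:,2])[:,None]
def proj(n,P):
    K,k1,r,t=cam(n); return cv2.projectPoints(np.atleast_2d(np.array(P,float)),cv2.Rodrigues(r)[0],t,K,np.array([k1,0,0,0,0]))[0][:,0]
def cloud(n,dep):
    K,k1,r,t=cam(n); v,u=np.mgrid[:480,:640]; s=slopes(n,np.c_[u.ravel(),v.ravel()])
    c=np.c_[s,np.ones(len(s))]*dep.ravel()[:,None]; return ((c-t)@r).reshape(480,640,3)
def st():
    s=arm.read_state(); m=R.from_quat(s["ee_rot"]).as_matrix()
    print("t",round(s["clock"],2),"p",np.round(s["position"],1),"toolx",np.round(m[:,0],3),"tooly",np.round(m[:,1],3),"toolz",np.round(m[:,2],3),"w",np.round(s["gripper_width"],1),"f",np.round(s["contact_force"],1),"j",np.round(s["joints"],2)); return s,m
E
python3 - <<'E'
from h import *
st()
for n in("scene","top"):
    i,d=optics.get_image(n); cv2.imwrite(f"pics/{n}0.png",i); np.save(f"{n}0.npy",d)
    K,k1,r,t=cam(n); print(n,"pos",np.round(-r.T@t),"f",K[0,0],"k1",k1,"right",np.round(r[0],2),"down",np.round(r[1],2))
E
```

```text
pics
t 0.0 p [ 274.9 -560.7  230.2] toolx [-0.898 -0.44   0.   ] tooly [-0.44   0.898  0.002] toolz [-0.001  0.002 -1.   ] w 85.5 f [ 0.5 -0.4 -0.3] j [-0.86  0.39  0.01 -0.   -1.19 -0.26]
scene pos [ 855.  570. 1000.] f 546.7516961776179 k1 0.021138170208340506 right [-0.87  0.5   0.  ] down [ 0.39  0.69 -0.61]
top pos [329. -50. 963.] f 487.74327337823433 k1 -0.06523888003997878 right [-0.   -1.   -0.04] down [-0.98  0.01 -0.19]
```

View pics/scene0.png

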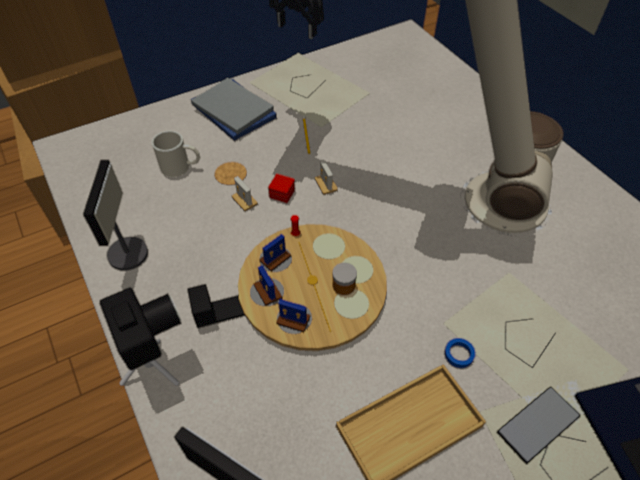

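View pics/top0.png

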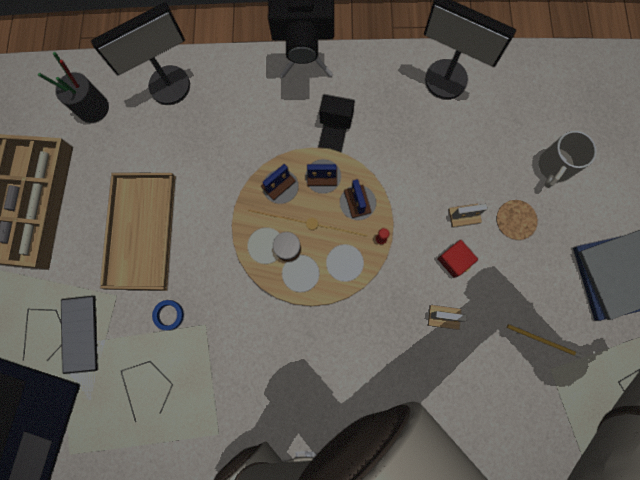

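The top view shows two white stands (467,214) and (446,317), the ring box at (458,259), the coaster (517,219), the jar (287,246) among pads (266,246), (300,272) and (345,263), the knob (382,236), three navy stands on the far side and the tray on the left at (138,232).

```bash
cat >> h.py <<'E'
def grab(n):
    i,d=optics.get_image(n); return i,d,cloud(n,d)
def rect(P):
    (c,wh,a)=cv2.minAreaRect(P[:,:2].astype(np.float32)); b=cv2.boxPoints((c,wh,a)); e=b[1]-b[0]; f=b[2]-b[1]
    L=e if np.hypot(*e)>np.hypot(*f) else f
    return np.round(c,1),np.round(sorted(wh),1),round(float(np.degrees(np.arctan2(L[1],L[0])))%180,1)
def comps(mask,amin=40):
    n,l,s,c=cv2.connectedComponentsWithStats(mask.astype(np.uint8)); return [(l==k,c[k],s[k]) for k in range(1,n) if s[k][4]>=amin]
def blobs(C,lo,hi,ok,amin=25):
    "upright things: pixels whose depth height is in lo..hi"
    m=(C[...,2]>lo)&(C[...,2]<hi)&ok(C); out=[]
    for k,c,s in comps(m,amin):
        P=C[k]; out.append((np.round(c),s[4],np.round(np.percentile(P[:,2],[5,50,95])),*rect(P)))
    return out
E
python3 - <<'E'
from h import *
for n in("scene","top"):
    i=cv2.imread(f"pics/{n}0.png"); d=np.load(f"{n}0.npy"); C=cloud(n,d); hsv=cv2.cvtColor(i,cv2.COLOR_BGR2HSV)
    print(n)
    reg=lambda C:(C[...,0]>330)&(C[...,0]<800)&(C[...,1]>-480)&(C[...,1]<420)
    for b in blobs(C,22 if 0 else 48,100,reg,20): print("tall",*b)
    for name,m,z in(("cream",(hsv[...,2]>150)&(hsv[...,1]<75)&(abs(C[...,2]-30)<8),30),
                  ("coaster",(hsv[...,0]>5)&(hsv[...,0]<20)&(hsv[...,1]>110)&(C[...,2]<12)&(C[...,2]>-8),3),
                  ("yellowctr",(hsv[...,0]>17)&(hsv[...,0]<28)&(hsv[...,1]>180)&(abs(C[...,2]-30)<8),31),
                  ("platter",(C[...,2]>22)&(C[...,2]<38),30),
                  ("wood",(hsv[...,0]>8)&(hsv[...,0]<25)&(hsv[...,1]>70)&(abs(C[...,2]-8)<9),10),
                  ("red",((hsv[...,0]<5)|(hsv[...,0]>174))&(hsv[...,1]>150)&(hsv[...,2]>70),60)):
        for k,c,s in comps(m&reg(C),30):
            uv=np.argwhere(k)[:,::-1]; P=plane(n,uv,z); print(name,np.round(c),s[4],"cz",np.round(np.median(C[k][:,2])),"ctr",np.round(P.mean(0)),*rect(P))
E
```

```text
scene
tall [196. 151.] 36 [51. 63. 76.] [ 612.7 -474.4] [ 8.6 15.8] 173.6
tall [326. 170.] 123 [49. 60. 64.] [ 359.2 -264.4] [13.3 59.8] 83.6
tall [242. 186.] 130 [50. 60. 64.] [ 559.8 -316.7] [14.7 60.8] 98.0
tall [294. 223.] 126 [51. 76. 84.] [ 510.6 -143.2] [19.6 21.7] 37.6
tall [274. 248.] 399 [50. 79. 93.] [583.8 -98.6] [16.6 57.1] 15.0
tall [344. 277.] 593 [52. 81. 84.] [489.8  36.1] [49.4 51.2] 49.2
tall [266. 282.] 292 [52. 87. 94.] [637.  -30.4] [13.9 57.2] 90.9
tall [200. 302.] 669 [54. 69. 72.] [771.3 -60.7] [39.8 68. ] 77.5
tall [292. 311.] 465 [51. 79. 93.] [623.2  57.9] [15.9 56.6] 131.3
cream [328. 246.] 631 cz 31.0 ctr [462. -75.  30.] [461.8 -74.8] [68.3 69.9] 150.4
cream [361. 267.] 433 cz 31.0 ctr [431.  11.  30.] [432.5   9.9] [52.2 70.5] 90.4
cream [352. 305.] 659 cz 31.0 ctr [498.  84.  30.] [497.6  83.2] [61.1 70.9] 168.1
coaster [230. 172.] 502 cz 3.0 ctr [ 551. -425.    3.] [ 550.2 -424. ] [76.2 78.4] 8.3
coaster [325. 186.] 128 cz 9.0 ctr [ 362. -264.    3.] [ 355.5 -268.3] [40.5 61.7] 81.6
coaster [243. 201.] 115 cz 9.0 ctr [ 564. -316.    3.] [ 559.  -320.
[... 2754 characters left out ...]
7] [132.8 238.9] 178.7
wood [137. 231.] 6074 cz 6.0 ctr [533. 345.  10.] [535.6 345.9] [119.6 229.1] 178.9
wood [170. 232.] 262 cz 9.0 ctr [531. 277.  10.] [530.4 277.4] [  6.8 236.5] 178.8
wood [517. 219.] 1248 cz 3.0 ctr [ 548. -422.   10.] [ 548.4 -422.8] [80.1 81.1] 89.5
wood [463. 219.] 276 cz 10.0 ctr [ 550. -314.   10.] [ 558.4 -318.4] [39.2 60.2] 98.1
wood [443. 317.] 392 cz 9.0 ctr [ 357. -265.   10.] [ 357.8 -266.8] [39.  59.7] 82.4
wood [514. 328.] 58 cz 7.0 ctr [ 335. -400.   10.] [ 333.6 -401.7] [ 7.9 31.8] 67.4
red [383. 233.] 82 cz 83.0 ctr [ 513. -149.   60.] [ 513.  -149.5] [17.4 17.7] 133.3
red [459. 257.] 679 cz 43.0 ctr [ 465. -289.   60.] [ 465.2 -289.1] [48.8 49.5] 38.6
```

Request:
{"api": "send_rows", "payload": {
  "steps": [
    [[0, 0, 0, -0.12, 1], [0, 0, 0, -0.12, 1], [0, 0, 0, -0.12, 1], [0, 0, 0, -0.12, 1], [0, 0, 0, -0.12, 1], [0, 0, 0, -0.12, 1], [0, 0, 0, -0.12, 1], [0, 0, 0, -0.12, 1], [0, 0, 0, -0.12, 1], [0, 0, 0, 0, 1]]
  ]
}}

```text
clock: 0.93
position: [273.3, -557.5, 223.5]
ee_rot: [0.711, -0.704, -0.007, -0.002]
contact_force: [-0.4, 0.0, 0.1]
gripper_width: 85.8
```

```bash
cat >> h.py <<'E'
def go(x,y,z,yaw=None):
    "tool-axis shift (cm) to world target; yaw = wanted tool y direction in degrees"
    s,m=st(); d=m.T@(np.array([x,y,z])-np.array(s["position"]))/10; print("shift cm",np.round(d,2),end=" ")
    a=np.degrees(np.arctan2(m[1,1],m[0,1]))
    if yaw is not None: print("yaw",round(a,1),"turn",round(float(np.radians(-((yaw-a+180)%360-180))),3))
E
python3 -c "
from h import *
go(489.3,34,170,180)"
```

```text
t 0.93 p [ 273.3 -557.5  223.5] toolx [ 0.01  -1.    -0.014] tooly [-1.    -0.01   0.007] toolz [-0.007  0.014 -1.   ] w 85.8 f [-0.4  0.   0.1] j [-0.86  0.39 -0.   -0.   -1.19  0.87]
shift cm [-58.86 -22.22   6.  ] yaw -179.4 turn 0.01
```

Request:
{"api": "send_rows", "payload": {
  "steps": [
    [[-3.6, -1.35, 0.2, 0, 1], [-3.6, -1.35, 0.2, 0, 1], [-3.6, -1.35, 0.2, 0, 1], [-3.6, -1.35, 0.2, 0, 1], [-3.6, -1.35, 0.2, 0, 1], [-3.6, -1.35, 0.2, 0, 1], [-3.6, -1.35, 0.2, 0, 1], [-3.6, -1.35, 0.2, 0, 1], [-3.6, -1.35, 0.2, 0, 1], [-3.6, -1.35, 0.2, 0, 1]]
  ]
}}

```text
clock: 1.77
position: [412.0, -189.4, 202.0]
ee_rot: [-0.693, 0.721, 0.01, 0.001]
contact_force: [0.9, -0.7, -0.4]
gripper_width: 85.5
```

```bash
python3 -c "
from h import *
go(489.3,34,150,180)"
```

```text
t 1.77 p [ 412.  -189.4  202. ] toolx [-0.04  -0.999 -0.016] tooly [-0.999  0.04   0.012] toolz [-0.012  0.016 -1.   ] w 85.5 f [ 0.9 -0.7 -0.4] j [-0.08  0.13 -0.42 -0.02 -1.04  0.05]
shift cm [-22.54  -6.91   5.48] yaw 177.7 turn -0.04
```

Request:
{"api": "send_rows", "payload": {
  "steps": [
    [[-3.7, -1.15, 0.9, -0.01, 1], [-3.7, -1.15, 0.9, -0.01, 1], [-3.7, -1.15, 0.9, -0.01, 1], [-3.7, -1.15, 0.9, -0.01, 1], [-3.7, -1.15, 0.9, 0, 1], [-3.7, -1.15, 0.9, 0, 1], [0, 0, 0, 0, 1], [0, 0, 0, 0, 1]]
  ]
}}

```text
clock: 2.43
position: [489.1, 49.9, 149.4]
ee_rot: [-0.702, 0.712, 0.008, 0.003]
contact_force: [0.3, 0.5, 0.1]
gripper_width: 85.8
```

Run:
```python
from h import *
go(489.3,34,37,180)
i,d,C=grab("top"); cv2.imwrite("pics/t1.png",i)
C2=grab("scene")[2]
for n,c in(("top",C),("scene",C2)):
  for b in blobs(c,48,66,lambda C:(C[...,0]>330)&(C[...,0]<800)&(C[...,1]>-480)&(C[...,1]<-200),20): print(n,*b)
  for b in blobs(c,76,86,lambda C:abs(C[...,0]-490)+abs(C[...,1]-34)<70): print(n,*b)
```

```text
t 2.43 p [489.1  49.9 149.4] toolx [-0.014 -1.    -0.016] tooly [-1.     0.014  0.007] toolz [-0.007  0.016 -1.   ] w 85.8 f [0.3 0.5 0.1] j [ 0.42  0.24 -0.42 -0.02 -0.91 -0.42]
shift cm [ 1.77 -0.12 11.22] yaw 179.2 turn -0.014
top [551. 183.] 26 [48. 58. 64.] [ 609.6 -477.6] [6.4 7.7] 42.4
top [472. 209.] 216 [52. 61. 64.] [ 558.3 -319. ] [12.8 54.4] 98.4
top [450. 316.] 216 [57. 62. 64.] [ 357.7 -267.3] [12.3 54.7] 81.4
top [289. 245.] 467 [79. 82. 84.] [488.8  26.4] [39.2 50.5] 176.1
scene [197. 153.] 24 [49. 56. 64.] [ 610.6 -475.4] [7.7 9. ] 38.8
scene [325. 169.] 98 [49. 59. 64.] [ 359.4 -265.5] [13.4 60.1] 78.1
scene [242. 186.] 134 [49. 60. 64.] [ 560.9 -315.8] [12.6 58.8] 100.3
scene [344. 273.] 414 [79. 82. 85.] [489.5  35.3] [49.5 51.9] 52.6
```

Request:
{"api": "send_rows", "payload": {
  "steps": [
    [[0.9, 0, 0, -0.014, 1], [0.7, 0, 1, 0, 1], [0.1, 0, 2.5, 0, 1], [0, 0, 2.5, 0, 1], [0, 0, 2, 0, 1], [0, 0, 1.2, 0, 1], [0, 0, 0.5, 0, 1], [0, 0, 0, 0, 1], [0, 0, 0, 0, 1]]
  ]
}}

```text
clock: 3.28
position: [488.7, 21.4, 54.3]
ee_rot: [-0.697, 0.717, 0.006, 0.008]
contact_force: [0.8, -0.0, -0.0]
gripper_width: 85.3
```

```bash
python3 -c "
from h import *
go(489.3,34,37,180)"
```

```text
t 3.28 p [488.7  21.4  54.3] toolx [-0.028 -0.999 -0.019] tooly [-1.     0.028 -0.003] toolz [ 0.003  0.019 -1.   ] w 85.3 f [ 0.8 -0.  -0. ] j [ 0.37  0.37 -0.54 -0.03 -0.65 -0.37]
shift cm [-1.23 -0.02  1.75] yaw 178.4 turn -0.028
```

Request:
{"api": "send_rows", "payload": {
  "steps": [
    [[-0.4, 0, 0.4, -0.014, 1], [-0.4, 0, 0.5, -0.01, 1], [-0.2, 0, 0.3, 0, 1], [0, 0, 0, 0, 1], [0, 0, 0, 0, 1]]
  ]
}}

```text
clock: 3.7
position: [491.3, 32.7, 44.9]
ee_rot: [-0.706, 0.708, 0.004, 0.011]
contact_force: [0.0, -0.4, 0.4]
gripper_width: 85.4
```

```bash
python3 -c "
from h import *
go(489.3,34,37,180)"
```

```text
t 3.7 p [491.3  32.7  44.9] toolx [-0.003 -1.    -0.021] tooly [-1.     0.003 -0.011] toolz [ 0.011  0.021 -1.   ] w 85.4 f [ 0.  -0.4  0.4] j [ 0.39  0.39 -0.54 -0.03 -0.62 -0.37]
shift cm [-0.12  0.21  0.79] yaw 179.8 turn -0.003
```

Request:
{"api": "send_rows", "payload": {
  "steps": [
    [[0, 0.1, 0.3, 0, 1], [0, 0.1, 0.3, 0, 1], [0, 0, 0, 0, 0.2], [0, 0, 0, 0, 0.2], [0, 0, 0, 0, 0.2], [0, 0, 0, 0, 0.2], [0, 0, 0, 0, 0.2], [0, 0, 0, 0, 0.2], [0, 0, 0, 0, 0.2]]
  ]
}}

```text
clock: 4.45
position: [489.4, 33.4, 39.0]
ee_rot: [-0.706, 0.708, 0.004, 0.012]
contact_force: [-0.3, -0.9, 0.7]
gripper_width: 48.9
```

```bash
python3 -c "
from h import *
go(489.3,34,170,180)"
```

```text
t 4.45 p [489.4  33.4  39. ] toolx [-0.002 -1.    -0.022] tooly [-1.     0.002 -0.011] toolz [ 0.012  0.022 -1.   ] w 48.9 f [-0.3 -0.9  0.7] j [ 0.39  0.4  -0.55 -0.03 -0.6  -0.37]
shift cm [ -0.34  -0.14 -13.09] yaw 179.9 turn -0.002
```

Request:
{"api": "send_rows", "payload": {
  "steps": [
    [[0, 0, -1.5, 0, 0.2], [0, 0, -2.5, 0, 0.2], [0, 0, -2.5, 0, 0.2], [0, 0, -2.5, 0, 0.2], [0.5, 0, -2, 0, 0.2], [1.5, -0.2, -0.5, 0, 0.2], [2.5, -0.4, 0, 0, 0.2], [3.2, -0.5, 0, 0, 0.2], [3.2, -0.5, 0, 0, 0.2], [3.2, -0.5, 0, 0, 0.2]]
  ]
}}

```text
clock: 5.28
position: [507.6, -111.0, 155.3]
ee_rot: [0.71, -0.705, -0.004, -0.01]
contact_force: [1.4, -0.5, -1.0]
gripper_width: 48.9
```

```bash
python3 -c "
from h import *
go(550.5,-425,150,180)"
```

```text
t 5.28 p [ 507.6 -111.   155.3] toolx [ 0.007 -1.    -0.021] tooly [-1.    -0.007 -0.008] toolz [ 0.008  0.021 -1.   ] w 48.9 f [ 1.4 -0.5 -1. ] j [ 0.09  0.28 -0.35 -0.03 -0.93 -0.06]
shift cm [31.43 -4.07 -0.09] yaw -179.6 turn 0.007
```

Request:
{"api": "send_rows", "payload": {
  "steps": [
    [[3.4, -0.5, -0.1, 0, 0.2], [3.4, -0.5, -0.1, 0, 0.2], [3.4, -0.5, -0.1, 0, 0.2], [3.4, -0.5, -0.1, 0, 0.2], [3.4, -0.5, -0.1, 0, 0.2], [3.4, -0.5, 0, 0, 0.2], [3.4, -0.4, 0, 0, 0.2], [2.7, -0.2, 0, 0, 0.2], [1.5, 0, 0, 0, 0.2], [0.5, 0, 0, 0, 0.2]]
  ]
}}

```text
clock: 6.12
position: [541.9, -414.7, 147.0]
ee_rot: [-0.707, 0.707, 0.009, 0.009]
contact_force: [-0.5, -0.3, -1.1]
gripper_width: 48.7
```

```bash
python3 -c "
from h import *
go(550.5,-425,15,180)"
```

```text
t 6.12 p [ 541.9 -414.7  147. ] toolx [-0.    -1.    -0.025] tooly [-1.     0.    -0.001] toolz [ 0.001  0.025 -1.   ] w 48.7 f [-0.5 -0.3 -1.1] j [-0.43  0.55  0.07 -0.03 -1.1   0.44]
shift cm [ 1.37 -0.84 13.17] yaw 180.0 turn -0.0
```

Request:
{"api": "send_rows", "payload": {
  "steps": [
    [[0.3, -0.2, 1, 0, 0.2], [0.3, -0.2, 2, 0, 0.2], [0.2, -0.1, 2.5, 0, 0.2], [0.1, -0.1, 2.5, 0, 0.2], [0, 0, 1.5, 0, 0.2], [0, 0, 0.5, 0, 0.2], [0, 0, 0, 0, 0.2], [0, 0, 0, 0, 0.2]]
  ]
}}

```text
clock: 6.78
position: [547.3, -415.4, 37.5]
ee_rot: [0.708, -0.707, -0.012, -0.01]
contact_force: [-0.8, 0.1, -1.6]
gripper_width: 48.9
```

```bash
python3 -c "
from h import *
go(550.5,-425,13,180)"
```

```text
t 6.78 p [ 547.3 -415.4   37.5] toolx [ 0.001 -1.    -0.03 ] tooly [-1.    -0.001  0.003] toolz [-0.003  0.03  -1.   ] w 48.9 f [-0.8  0.1 -1.6] j [-0.43  0.67 -0.01 -0.03 -0.91  0.45]
shift cm [ 1.04 -0.33  2.42] yaw -179.9 turn 0.001
```

Request:
{"api": "send_rows", "payload": {
  "steps": [
    [[0.4, -0.1, 0.5, 0, 0.2], [0.4, -0.1, 0.7, 0, 0.2], [0.2, -0.05, 0.6, 0, 0.2], [0, 0, 0.2, 0, 0.2], [0, 0, 0, 0, 0.2], [0, 0, 0, 0, 0.2]]
  ]
}}

```text
clock: 7.28
position: [552.9, -426.3, 19.9]
ee_rot: [0.708, -0.706, -0.008, -0.011]
contact_force: [0.5, -0.1, -0.4]
gripper_width: 48.9
```

```bash
python3 -c "
from h import *
go(550.5,-425,13,180)"
```

```text
t 7.28 p [ 552.9 -426.3   19.9] toolx [ 0.003 -1.    -0.026] tooly [-1.    -0.003 -0.004] toolz [ 0.004  0.026 -1.   ] w 48.9 f [ 0.5 -0.1 -0.4] j [-0.44  0.7   0.   -0.03 -0.88  0.46]
shift cm [-0.11  0.24  0.69] yaw -179.8 turn 0.003
```

Lower the last 7 mm, release partly, and lift.

Request:
{"api": "send_rows", "payload": {
  "steps": [
    [[0, 0.1, 0.3, 0, 0.2], [0, 0.05, 0.3, 0, 0.2], [0, 0, 0.15, 0, 0.2], [0, 0, 0, 0, 0.2]]
  ]
}}

```text
clock: 7.62
position: [551.5, -426.4, 12.6]
ee_rot: [0.708, -0.706, -0.007, -0.011]
contact_force: [-0.5, 0.4, -1.7]
gripper_width: 48.8
```

```bash
python3 -c "
from h import *
go(550.5,-425,12,180)"
```

```text
t 7.62 p [ 551.5 -426.4   12.6] toolx [ 0.003 -1.    -0.025] tooly [-1.    -0.003 -0.006] toolz [ 0.005  0.025 -1.   ] w 48.8 f [-0.5  0.4 -1.7] j [-0.44  0.71 -0.01 -0.03 -0.86  0.46]
shift cm [-0.14  0.1   0.06] yaw -179.8 turn 0.003
```

Request:
{"api": "send_rows", "payload": {
  "steps": [
    [[0, 0, 0, 0, 0.74], [0, 0, 0, 0, 0.74], [0, 0, 0, 0, 0.74], [0, 0, 0, 0, 0.74], [0, 0, -1.5, 0, 0.74], [0, 0, -2.5, 0, 0.74], [0, 0, -3, 0, 0.74], [0, 0, -3, 0, 0.74], [0, 0, -2, 0, 0.74], [0, 0, -0.5, 0, 0.74]]
  ]
}}

```text
clock: 8.45
position: [550.1, -429.4, 141.2]
ee_rot: [0.708, -0.706, -0.009, -0.01]
contact_force: [0.6, -0.6, 0.6]
gripper_width: 63.1
```

Run:
```python
from h import *
go(559.5,-317.5,150,-171.5)
for n in("top","scene"):
  i,d,c=grab(n); cv2.imwrite(f"pics/{n}2.png",i)
  for b in blobs(c,46,66,lambda C:(C[...,0]>330)&(C[...,0]<800)&(C[...,1]>-480)&(C[...,1]<-180),20): print(n,*b)
```

```text
t 8.45 p [ 550.1 -429.4  141.2] toolx [ 0.003 -1.    -0.027] tooly [-1.    -0.003 -0.001] toolz [ 0.001  0.027 -1.   ] w 63.1 f [ 0.6 -0.6  0.6] j [-0.44  0.58  0.11 -0.03 -1.11  0.46]
shift cm [-11.21  -0.98  -0.58] yaw -179.8 turn -0.145
scene [197. 153.] 22 [49. 57. 64.] [ 610.2 -474.5] [ 5.9 11.7] 0.1
scene [227. 159.] 278 [48. 55. 59.] [ 550.3 -424.6] [50.2 51.1] 39.0
scene [326. 170.] 133 [47. 60. 64.] [ 359.7 -263.6] [14.2 59.6] 81.9
scene [242. 186.] 140 [48. 60. 64.] [ 561.2 -315.6] [13.1 58. ] 99.6
```

Run:
```python
import cv2,numpy as np
a=cv2.imread("pics/top2.png")[100:400,220:620];b=cv2.imread("pics/scene2.png")[100:400,150:550]
cv2.imwrite("pics/v2.png",np.hstack([a,b]))
```

```text
(no output)
```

View pics/v2.png

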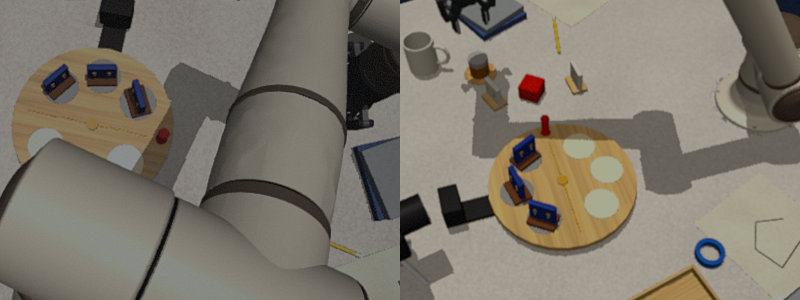

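Request:
{"api": "send_rows", "payload": {
  "steps": [
    [[-1, 0, 0, -0.05, 0.6], [-2, -0.2, 0, -0.05, 0.6], [-2.5, -0.2, 0, -0.045, 0.6], [-2.2, 0, 0, 0, 0.6], [-1.5, 0, 0, 0, 0.6], [-0.7, 0, 0, 0, 0.6], [0, 0, 0, 0, 0.6], [0, 0, 0, 0, 0.6]]
  ]
}}

```text
clock: 9.22
position: [534.9, -323.0, 124.8]
ee_rot: [0.758, -0.652, -0.023, -0.008]
contact_force: [-0.7, -0.6, -0.1]
gripper_width: 51.2
```

Run:
```python
from h import *
go(559.5,-317.5,90,-171.5)
i=cv2.imread("pics/scene2.png"); hsv=cv2.cvtColor(i,cv2.COLOR_BGR2HSV)
m=(hsv[...,2]>130)&(hsv[...,1]<90)
v,u=np.mgrid[:480,:640]; m&=(abs(u-355)<60)&(abs(v-278)<55)
for k,c,s in comps(m,200):
    e=cv2.findContours(k.astype(np.uint8),0,2)[0][0][:,0]; P=plane("scene",e,30); print(s[4],np.round(cv2.minEnclosingCircle(P[:,:2].astype(np.float32)),1) if 0 else cv2.fitEllipse(P[:,:2].astype(np.float32)))
```

```text
t 9.22 p [ 534.9 -323.   124.8] toolx [ 0.149 -0.988 -0.045] tooly [-0.989 -0.15   0.018] toolz [-0.024  0.042 -0.999] w 51.2 f [-0.7 -0.6 -0.1] j [-0.3   0.49 -0.09 -0.04 -1.03  0.47]
shift cm [-0.02 -2.57  3.44] yaw -171.4 turn 0.002
546 ((464.44830322265625, -72.6535873413086), (61.14063262939453, 73.40830993652344), 52.56743240356445)
1792 ((183.15032958984375, 294.55511474609375), (416.4102783203125, 596.9004516601562), 0.0)
727 ((441.7474060058594, 10.025766372680664), (71.28040313720703, 71.85250854492188), 151.5803985595703)
832 ((496.773193359375, 78.37035369873047), (71.3267822265625, 71.49284362792969), 118.38168334960938)
```

Request:
{"api": "send_rows", "payload": {
  "steps": [
    [[0, -0.8, 0.5, 0, 0.6], [0, -0.8, 0.8, 0, 0.6], [0, -0.4, 0.8, 0, 0.6], [0, -0.1, 0.6, 0, 0.6], [0, 0, 0.2, 0, 0.6], [0, 0, 0, 0, 0.6], [0, 0, 0, 0, 0.6]]
  ]
}}

```text
clock: 9.8
position: [556.7, -321.3, 87.8]
ee_rot: [0.757, -0.653, -0.025, -0.007]
contact_force: [-0.2, 0.2, -1.0]
gripper_width: 51.1
```

```bash
python3 -c "
from h import *
go(559.5,-317.5,16,-171.5)"
```

```text
t 9.8 p [ 556.7 -321.3   87.8] toolx [ 0.145 -0.988 -0.047] tooly [-0.989 -0.146  0.022] toolz [-0.028  0.043 -0.999] w 51.1 f [-0.2  0.2 -1. ] j [-0.29  0.56 -0.07 -0.04 -0.98  0.46]
shift cm [-0.   -0.49  7.17] yaw -171.6 turn -0.002
```

Request:
{"api": "send_rows", "payload": {
  "steps": [
    [[0, -0.2, 0.7, 0, 0.6], [0, -0.2, 1.4, 0, 0.6], [0, -0.1, 1.6, 0, 0.6], [0, 0, 1.3, 0, 0.6], [0, 0, 0.8, 0, 0.6], [0, 0, 0.3, 0, 0.6], [0, 0, 0, 0, 0.6], [0, 0, 0, 0, 0.6]]
  ]
}}

```text
clock: 10.47
position: [561.7, -319.2, 25.7]
ee_rot: [0.756, -0.654, -0.022, -0.008]
contact_force: [0.5, -0.2, -0.3]
gripper_width: 51.4
```

```bash
python3 -c "
from h import *
go(559.5,-317.5,16,-171.5)"
```

```text
t 10.47 p [ 561.7 -319.2   25.7] toolx [ 0.144 -0.989 -0.044] tooly [-0.989 -0.145  0.017] toolz [-0.023  0.041 -0.999] w 51.4 f [ 0.5 -0.2 -0.3] j [-0.28  0.63 -0.12 -0.04 -0.85  0.46]
shift cm [-0.16  0.17  0.98] yaw -171.7 turn -0.003
```

Request:
{"api": "send_rows", "payload": {
  "steps": [
    [[-0.1, 0.1, 0.3, 0, 0.6], [0, 0.05, 0.3, 0, 0.6], [0, 0, 0.1, 0, 0.6], [0, 0, 0, 0, 0], [0, 0, 0, 0, 0], [0, 0, 0, 0, 0], [0, 0, 0, 0, 0], [0, 0, 0, 0, 0], [0, 0, 0, 0, 0], [0, 0, 0, 0, 0]]
  ]
}}

```text
clock: 11.3
position: [561.5, -318.8, 21.4]
ee_rot: [0.756, -0.654, -0.019, -0.009]
contact_force: [-0.6, -0.7, -0.4]
gripper_width: 11.3
```

```bash
python3 -c "
from h import *
go(559.5,-317.5,150,-171.5)"
```

```text
t 11.3 p [ 561.5 -318.8   21.4] toolx [ 0.145 -0.989 -0.041] tooly [-0.989 -0.145  0.011] toolz [-0.017  0.039 -0.999] w 11.3 f [-0.6 -0.7 -0.4] j [-0.28  0.64 -0.13 -0.04 -0.84  0.46]
shift cm [ -0.68   0.32 -12.84] yaw -171.7 turn -0.003
```

Request:
{"api": "send_rows", "payload": {
  "steps": [
    [[0, 0, -1, 0, 0], [0, 0, -2.2, 0, 0], [0, 0, -2.5, 0, 0], [0, 0, -2.5, 0, 0], [0, 0, -2, 0, 0], [-0.8, 0.2, -1, 0, 0], [-1.8, 0.4, -0.3, 0, 0], [-2.5, 0.6, 0, 0, 0], [-2.5, 0.6, 0, 0, 0], [-2.5, 0.6, 0, 0, 0]]
  ]
}}

```text
clock: 12.13
position: [523.0, -226.1, 147.3]
ee_rot: [0.754, -0.657, -0.02, -0.009]
contact_force: [-0.3, 0.7, -1.2]
gripper_width: 10.9
```

```bash
python3 -c "
from h import *
go(463,-75.5,150,-171.5)"
```

```text
t 12.13 p [ 523.  -226.1  147.3] toolx [ 0.137 -0.99  -0.042] tooly [-0.99  -0.138  0.013] toolz [-0.019  0.04  -0.999] w 10.9 f [-0.3  0.7 -1.2] j [-0.14  0.38 -0.21 -0.04 -1.01  0.31]
shift cm [-15.74   3.87   0.45] yaw -172.1 turn -0.01
```

Request:
{"api": "send_rows", "payload": {
  "steps": [
    [[-2.5, 0.6, -0.05, 0, 0], [-2.5, 0.6, -0.05, 0, 0], [-2.5, 0.6, -0.05, 0, 0], [-2.5, 0.6, 0, 0, 0], [-2.2, 0.5, 0, 0, 0], [-1.4, 0.3, 0, 0, 0], [-0.7, 0.1, 0, 0, 0], [-0.2, 0, 0, 0, 0], [0, 0, 0, 0, 0]]
  ]
}}

```text
clock: 12.88
position: [458.9, -74.4, 156.9]
ee_rot: [0.755, -0.655, -0.023, -0.009]
contact_force: [0.4, 0.3, -1.5]
gripper_width: 11.7
```

```bash
python3 -c "
from h import *
go(463,-75.5,56,-171.5)"
```

```text
t 12.88 p [458.9 -74.4 156.9] toolx [ 0.141 -0.989 -0.046] tooly [-0.99  -0.142  0.016] toolz [-0.022  0.044 -0.999] w 11.7 f [ 0.4  0.3 -1.5] j [ 0.16  0.2  -0.44 -0.06 -0.95  0.02]
shift cm [ 0.64 -0.55 10.06] yaw -171.8 turn -0.006
```

Request:
{"api": "send_rows", "payload": {
  "steps": [
    [[0.2, -0.2, 0.8, 0, 0], [0.2, -0.2, 1.6, 0, 0], [0.1, -0.1, 2, 0, 0], [0.1, -0.1, 2, 0, 0], [0, 0, 1.5, 0, 0], [0, 0, 0.8, 0, 0], [0, 0, 0.3, 0, 0], [0, 0, 0, 0, 0], [0, 0, 0, 0, 0]]
  ]
}}

```text
clock: 13.63
position: [468.1, -81.7, 59.8]
ee_rot: [0.753, -0.658, -0.021, -0.009]
contact_force: [-0.2, 0.0, -0.4]
gripper_width: 11.5
```

```bash
python3 -c "
from h import *
go(464,-76.5,52,-171.5)
for n in('top','scene'):
  i,d,c=grab(n); cv2.imwrite(f'pics/{n}3.png',i)
  for b in blobs(c,46,75,lambda C:(C[...,0]>330)&(C[...,0]<600)&(C[...,1]>-480)&(C[...,1]<-180),20): print(n,*b)
"
```

```text
t 13.63 p [468.1 -81.7  59.8] toolx [ 0.133 -0.99  -0.044] tooly [-0.991 -0.134  0.014] toolz [-0.02   0.042 -0.999] w 11.5 f [-0.2  0.  -0.4] j [ 0.14  0.36 -0.53 -0.07 -0.7   0.05]
shift cm [-0.54  0.33  0.81] yaw -172.3 turn -0.014
top [526. 213.] 569 [50. 54. 57.] [ 550.8 -425.6] [49.2 50.6] 132.4
top [450. 316.] 221 [53. 61. 64.] [ 357.1 -267.6] [13.3 55.4] 82.4
scene [227. 159.] 275 [49. 56. 59.] [ 551.6 -423.9] [49.7 52.6] 61.0
```

Request:
{"api": "send_rows", "payload": {
  "steps": [
    [[-0.2, 0.1, 0.2, 0, 0], [-0.2, 0.1, 0.2, 0, 0], [-0.1, 0.05, 0.2, 0, 0], [0, 0, 0.1, 0, 0], [0, 0, 0, 0, 0], [0, 0, 0, 0, 0]]
  ]
}}

```text
clock: 14.23
position: [466.7, -75.5, 55.9]
ee_rot: [0.753, -0.657, -0.019, -0.012]
contact_force: [0.6, 0.6, -0.9]
gripper_width: 11.2
```

```bash
python3 -c "
from h import *
go(464,-76.5,52,-171.5)"
```

```text
t 14.23 p [466.7 -75.5  55.9] toolx [ 0.135 -0.99  -0.044] tooly [-0.991 -0.135  0.006] toolz [-0.012  0.043 -0.999] w 11.2 f [ 0.6  0.6 -0.9] j [ 0.15  0.36 -0.54 -0.07 -0.68  0.04]
shift cm [0.08 0.28 0.39] yaw -172.2 turn -0.013
```

Request:
{"api": "send_rows", "payload": {
  "steps": [
    [[0, 0.15, 0.2, 0, 0], [0, 0.1, 0.2, 0, 0], [0, 0, 0.1, 0, 0], [0, 0, 0, 0, 0]]
  ]
}}

```text
clock: 14.57
position: [464.6, -75.7, 51.3]
ee_rot: [0.753, -0.657, -0.018, -0.013]
contact_force: [-0.4, -0.3, 0.7]
gripper_width: 11.4
```

```bash
python3 -c "
from h import *
go(464,-76.5,52,-171.5)"
```

```text
t 14.57 p [464.6 -75.7  51.3] toolx [ 0.136 -0.99  -0.044] tooly [-0.991 -0.136  0.004] toolz [-0.01   0.043 -0.999] w 11.4 f [-0.4 -0.3  0.7] j [ 0.15  0.36 -0.55 -0.07 -0.66  0.04]
shift cm [ 0.07  0.08 -0.08] yaw -172.2 turn -0.012
```

Request:
{"api": "send_rows", "payload": {
  "steps": [
    [[0, 0, 0, 0, 0.45], [0, 0, 0, 0, 0.45], [0, 0, 0, 0, 0.45], [0, 0, 0, 0, 0.45], [0, 0, -1, 0, 0.45], [0, 0, -2, 0, 0.45], [0, 0, -2.5, 0, 0.45], [0, 0, -2.5, 0, 0.45], [0, 0, -1.5, 0, 0.45], [0, 0, -0.5, 0, 0.45]]
  ]
}}

```text
clock: 15.4
position: [464.1, -80.4, 153.0]
ee_rot: [0.753, -0.657, -0.02, -0.01]
contact_force: [0.8, -0.5, 0.1]
gripper_width: 38.5
```

Request:
{"api": "send_rows", "payload": {
  "steps": [
    [[0.8, 0.6, 0, 0.03, 0.6], [1.6, 1.2, 0, 0.04, 0.6], [2.2, 1.5, 0, 0.05, 0.6], [2.5, 1.5, 0, 0.05, 0.6], [2.6, 1.5, 0, 0.05, 0.6], [2.6, 1.4, 0, 0.04, 0.6], [2, 1, 0, 0.01, 0.6], [1, 0.5, 0, 0, 0.6], [0.4, 0.2, 0, 0, 0.6], [0, 0, 0, 0, 0.6]]
  ]
}}

```text
clock: 16.23
position: [353.8, -241.6, 139.1]
ee_rot: [-0.648, 0.761, 0.028, 0.005]
contact_force: [0.1, -0.1, 0.3]
gripper_width: 51.4
```

Run:
```python
from h import *
go(359.5,-266.5,90,172.2)
C={}
for n in('top','scene'):
  i,d,c=grab(n); cv2.imwrite(f'pics/{n}4.png',i)
  for b in blobs(c,80,95,lambda C:(C[...,0]>400)&(C[...,0]<660)&(C[...,1]>-140)&(C[...,1]<150),20): print(n,*b)
```

```text
t 16.23 p [ 353.8 -241.6  139.1] toolx [-0.161 -0.986 -0.043] tooly [-0.987  0.159  0.037] toolz [-0.029  0.049 -0.998] w 51.4 f [ 0.1 -0.1  0.3] j [-0.25  0.18 -0.53 -0.05 -0.9   0.12]
shift cm [ 2.57 -1.14  4.76] yaw 170.8 turn -0.024
top [275. 176.] 226 [82. 91. 94.] [619.8  53.8] [12.8 55.1] 132.0
top [322. 168.] 234 [83. 91. 93.] [634.5 -34. ] [13.2 55. ] 88.4
top [359. 194.] 208 [85. 91. 94.] [ 581.8 -103.6] [12.3 55.3] 15.4
scene [328. 231.] 163 [82. 91. 94.] [465.8 -73.8] [14.6 58.3] 101.5
scene [273. 244.] 191 [81. 90. 94.] [584.5 -99.7] [14.8 55.3] 16.0
scene [266. 277.] 164 [82. 91. 94.] [636.6 -29.9] [12.7 57.1] 89.6
scene [292. 306.] 222 [82. 91. 94.] [622.   57.4] [14.6 55.7] 131.1
```

View pics/scene4.png

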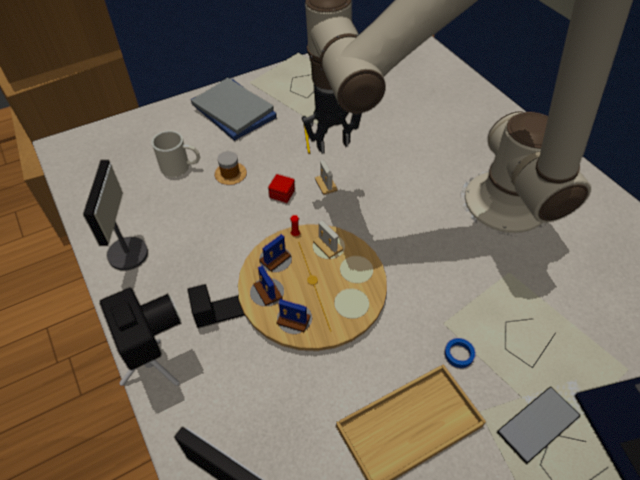

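Stand A stands on the pad at (327,238); the jar is on the coaster (228,166); stand B still at (326,180).

Request:
{"api": "send_rows", "payload": {
  "steps": [
    [[0.7, -0.4, 0.4, 0, 0.6], [0.8, -0.4, 0.8, 0, 0.6], [0.6, -0.2, 1, 0, 0.6], [0.2, -0.1, 1, 0, 0.6], [0, 0, 0.7, 0, 0.6], [0, 0, 0.3, 0, 0.6], [0, 0, 0, 0, 0.6], [0, 0, 0, 0, 0.6]]
  ]
}}

```text
clock: 17.0
position: [366.0, -264.0, 90.7]
ee_rot: [-0.651, 0.758, 0.028, 0.005]
contact_force: [0.4, 0.9, -0.2]
gripper_width: 51.6
```

```bash
python3 -c "
from h import *
go(359.5,-266.5,20,172.2)"
```

```text
t 17.0 p [ 366.  -264.    90.7] toolx [-0.152 -0.988 -0.043] tooly [-0.988  0.15   0.036] toolz [-0.029  0.048 -0.998] w 51.6 f [ 0.4  0.9 -0.2] j [-0.29  0.28 -0.54 -0.05 -0.79  0.18]
shift cm [0.65 0.36 7.07] yaw 171.4 turn -0.015
```

Request:
{"api": "send_rows", "payload": {
  "steps": [
    [[0.2, 0.1, 0.7, 0, 0.6], [0.2, 0.1, 1.4, 0, 0.6], [0.1, 0.1, 1.6, 0, 0.6], [0, 0, 1.3, 0, 0.6], [0, 0, 0.7, 0, 0.6], [0, 0, 0.2, 0, 0.6], [0, 0, 0, 0, 0.6], [0, 0, 0, 0, 0.6]]
  ]
}}

```text
clock: 17.67
position: [363.4, -266.7, 31.0]
ee_rot: [-0.653, 0.757, 0.024, 0.007]
contact_force: [0.1, 0.4, 1.4]
gripper_width: 50.9
```

```bash
python3 -c "
from h import *
go(359.5,-266.5,20,172.2)"
```

```text
t 17.67 p [ 363.4 -266.7   31. ] toolx [-0.148 -0.988 -0.041] tooly [-0.989  0.147  0.027] toolz [-0.02   0.045 -0.999] w 50.9 f [0.1 0.4 1.4] j [-0.3   0.38 -0.6  -0.06 -0.62  0.2 ]
shift cm [0.09 0.36 1.11] yaw 171.5 turn -0.012
```

Request:
{"api": "send_rows", "payload": {
  "steps": [
    [[0, 0.2, 0.3, 0, 0.6], [0, 0.1, 0.4, 0, 0.6], [0, 0, 0.2, 0, 0.6], [0, 0, 0, 0, 0], [0, 0, 0, 0, 0], [0, 0, 0, 0, 0], [0, 0, 0, 0, 0], [0, 0, 0, 0, 0], [0, 0, 0, 0, 0], [0, 0, 0, 0, 0]]
  ]
}}

```text
clock: 18.5
position: [361.5, -266.3, 23.6]
ee_rot: [-0.653, 0.757, 0.021, 0.008]
contact_force: [-0.6, -0.2, -0.5]
gripper_width: 11.4
```

```bash
python3 -c "
from h import *
go(497.5,77.5,150,172.2)"
```

```text
t 18.5 p [ 361.5 -266.3   23.6] toolx [-0.148 -0.988 -0.04 ] tooly [-0.989  0.147  0.022] toolz [-0.015  0.043 -0.999] w 11.4 f [-0.6 -0.2 -0.5] j [-0.3   0.39 -0.62 -0.07 -0.59  0.2 ]
shift cm [-36.48  -8.13 -11.37] yaw 171.6 turn -0.011
```

Request:
{"api": "send_rows", "payload": {
  "steps": [
    [[0, 0, -1, 0, 0], [0, 0, -2.2, 0, 0], [0, 0, -2.5, 0, 0], [0, 0, -2.5, 0, 0], [-0.3, 0, -2, 0, 0], [-1, -0.2, -1, 0, 0], [-2, -0.4, -0.3, 0, 0], [-2.8, -0.6, 0, 0, 0], [-2.8, -0.6, 0, 0, 0], [-2.8, -0.6, 0, 0, 0]]
  ]
}}

```text
clock: 19.33
position: [403.1, -158.3, 146.9]
ee_rot: [-0.648, 0.761, 0.023, 0.008]
contact_force: [0.1, 1.0, -1.6]
gripper_width: 11.4
```

Request:
{"api": "send_rows", "payload": {
  "steps": [
    [[-2.8, -0.6, 0, 0, 0], [-2.8, -0.6, 0, 0, 0], [-2.8, -0.6, 0, 0, 0], [-2.8, -0.6, 0, 0, 0], [-2.8, -0.6, 0, 0, 0], [-2.6, -0.5, 0, 0, 0], [-1.8, -0.4, 0, 0, 0], [-1, -0.2, 0, 0, 0], [-0.4, 0, 0, 0, 0], [0, 0, 0, 0, 0]]
  ]
}}

```text
clock: 20.17
position: [476.4, 44.8, 153.9]
ee_rot: [-0.65, 0.759, 0.024, 0.008]
contact_force: [-0.8, 0.4, -1.4]
gripper_width: 11.0
```

```bash
python3 -c "
from h import *
go(496,76.5,60,172.2)"
```

```text
t 20.17 p [476.4  44.8 153.9] toolx [-0.154 -0.987 -0.044] tooly [-0.988  0.153  0.026] toolz [-0.019  0.047 -0.999] w 11.0 f [-0.8  0.4 -1.4] j [ 0.4   0.22 -0.42 -0.06 -0.93 -0.52]
shift cm [-3.02 -1.7   9.49] yaw 171.2 turn -0.017
```

Request:
{"api": "send_rows", "payload": {
  "steps": [
    [[-0.8, -0.5, 0.6, 0, 0], [-1, -0.6, 1.2, 0, 0], [-0.7, -0.3, 1.7, 0, 0], [-0.3, -0.1, 1.8, 0, 0], [0, 0, 1.6, 0, 0], [0, 0, 1, 0, 0], [0, 0, 0.4, 0, 0], [0, 0, 0, 0, 0], [0, 0, 0, 0, 0]]
  ]
}}

```text
clock: 20.92
position: [494.6, 69.3, 66.1]
ee_rot: [-0.646, 0.763, 0.024, 0.007]
contact_force: [-0.4, -0.6, -0.4]
gripper_width: 11.4
```

```bash
python3 -c "
from h import *
go(496,76.5,54,172.2)"
```

```text
t 20.92 p [494.6  69.3  66.1] toolx [-0.165 -0.985 -0.042] tooly [-0.986  0.164  0.028] toolz [-0.02   0.046 -0.999] w 11.4 f [-0.4 -0.6 -0.4] j [ 0.43  0.37 -0.47 -0.08 -0.73 -0.54]
shift cm [-0.68 -0.06  1.24] yaw 170.6 turn -0.029
```

Request:
{"api": "send_rows", "payload": {
  "steps": [
    [[-0.3, 0, 0.2, 0, 0], [-0.3, 0, 0.4, 0, 0], [-0.1, 0, 0.4, 0, 0], [0, 0, 0.15, 0, 0], [0, 0, 0, 0, 0], [0, 0, 0, 0, 0]]
  ]
}}

```text
clock: 21.42
position: [497.5, 77.6, 56.5]
ee_rot: [-0.646, 0.763, 0.023, 0.01]
contact_force: [0.2, -0.2, -0.4]
gripper_width: 11.5
```

```bash
python3 -c "
from h import *
go(496,76.5,54,172.2)
i,d,c=grab('scene'); cv2.imwrite('pics/s5.png',i[210:340,230:430])
for b in blobs(c,80,96,lambda C:(C[...,0]>400)&(C[...,0]<660)&(C[...,1]>-140)&(C[...,1]<150),20): print(*b)
"
```

```text
t 21.42 p [497.5  77.6  56.5] toolx [-0.166 -0.985 -0.045] tooly [-0.986  0.165  0.022] toolz [-0.015  0.048 -0.999] w 11.5 f [ 0.2 -0.2 -0.4] j [ 0.45  0.39 -0.47 -0.08 -0.7  -0.55]
shift cm [0.15 0.13 0.24] yaw 170.5 turn -0.029
[324. 228.] 99 [82. 91. 94.] [467.2 -80. ] [13.5 43.2] 97.4
[273. 244.] 182 [82. 91. 94.] [584.8 -99.1] [14.  56.6] 15.6
[266. 278.] 174 [81. 91. 94.] [636.5 -30.5] [12.6 57.9] 89.9
[353. 292.] 139 [81. 92. 96.] [499.8  86.3] [33.4 38.5] 111.1
[292. 306.] 231 [82. 91. 94.] [621.8  57.4] [14.8 56. ] 130.9
```

Set it down, release, lift and back off toward the base side, then look.

Request:
{"api": "send_rows", "payload": {
  "steps": [
    [[0.1, 0.1, 0.15, 0, 0], [0, 0, 0.15, 0, 0], [0, 0, 0, 0, 0], [0, 0, 0, 0, 0.45], [0, 0, 0, 0, 0.45], [0, 0, 0, 0, 0.45], [0, 0, 0, 0, 0.45], [0, 0, -1, 0, 0.45], [0, 0, -2, 0, 0.45], [0, 0, -2.5, 0, 0.45]]
  ]
}}

```text
clock: 22.3
position: [494.5, 73.1, 107.3]
ee_rot: [-0.646, 0.763, 0.025, 0.006]
contact_force: [-0.5, -0.1, -0.3]
gripper_width: 38.5
```

Request:
{"api": "send_rows", "payload": {
  "steps": [
    [[0.8, 0.4, -2.5, 0, 0.45], [2, 1, -1.5, 0, 0.45], [3, 1, -0.5, 0, 0.45], [3.2, 1, 0, 0, 0.45], [3.2, 0.8, 0, 0, 0.45], [3.2, 0.2, 0, 0, 0.45], [3.2, 0, 0, 0, 0.45], [3, 0, 0, 0, 0.45], [2, 0, 0, 0, 0.45], [0.8, 0, 0, 0, 0.45]]
  ]
}}

```text
clock: 23.13
position: [415.6, -169.0, 160.7]
ee_rot: [-0.65, 0.76, 0.016, 0.018]
contact_force: [0.5, 0.4, 0.8]
gripper_width: 38.5
```

```bash
cat > look.py <<'E'
from h import *
def look(tag,save=True):
  for n in('top','scene'):
    i,d,c=grab(n); cv2.imwrite(f'pics/{n}{tag}.png',i); np.save(f'{n}{tag}.npy',d)
    for b in blobs(c,46,96,lambda C:(C[...,0]>330)&(C[...,0]<700)&(C[...,1]>-450)&(C[...,1]<420)&((C[...,2]>80)|(abs(C[...,1]-20)>180)|(C[...,0]<360)),20): print(n,*b)
E
python3 - <<'E'
from look import *
st(); look(6)
for n in('top','scene'):
    i=cv2.imread(f'pics/{n}6.png'); hsv=cv2.cvtColor(i,cv2.COLOR_BGR2HSV); C=cloud(n,np.load(f'{n}6.npy'))
    m=(hsv[...,0]>8)&(hsv[...,0]<25)&(hsv[...,1]>70)&(abs(C[...,2]-40)<5)&(C[...,0]<540)
    for k,c,s in comps(m,40): print(n,"base",s[4],*rect(plane(n,np.argwhere(k)[:,::-1],40)))
a=cv2.resize(cv2.imread("pics/top6.png")[140:310,225:400],None,fx=2.2,fy=2.2);b=cv2.resize(cv2.imread("pics/scene6.png")[210:380,225:400],None,fx=2.2,fy=2.2)
cv2.imwrite("pics/v6.png",np.hstack([a,b]))
E
```

```text
t 23.13 p [ 415.6 -169.   160.7] toolx [-0.155 -0.987 -0.048] tooly [-0.988  0.155  0.001] toolz [ 0.006  0.048 -0.999] w 38.5 f [0.5 0.4 0.8] j [-0.06  0.16 -0.48 -0.06 -0.93 -0.06]
top [275. 176.] 226 [82. 91. 94.] [619.6  53.6] [12.8 55. ] 133.1
top [322. 168.] 234 [84. 91. 94.] [634.6 -34.1] [13.  54.7] 89.0
top [358. 189.] 134 [87. 91. 94.] [ 588.5 -101.7] [12.3 42.9] 15.3
top [526. 213.] 561 [50. 55. 57.] [ 550.7 -425.3] [49.2 50.9] 131.6
scene [227. 159.] 274 [48. 55. 59.] [ 551.3 -424. ] [49.4 50.1] 65.7
scene [294. 218.] 51 [81. 83. 86.] [ 510.5 -143.9] [18.1 20.4] 66.4
scene [328. 231.] 167 [82. 91. 94.] [465.5 -73.4] [14.3 58.1] 99.2
scene [273. 244.] 187 [82. 91. 94.] [584.6 -99. ] [14.9 56. ] 15.5
scene [266. 278.] 170 [81. 91. 94.] [636.6 -30. ] [12.2 57.3] 89.6
scene [353. 288.] 193 [81. 91. 94.] [496.1  77.5] [13.6 57. ] 79.8
scene [292. 306.] 222 [82. 91. 94.] [621.9  56.9] [15.2 55.7] 131.5
top base 126 [497.5 529. ] [ 9.7 86.1] 173.8
top base 185 [505.3 595.7] [16.1 68.8] 174.7
scene base 224 [466.7 -71.4] [40.2 63.8] 98.7
scene base 269 [497.1  78.3] [40.4 62.5] 81.1
```

View pics/v6.png

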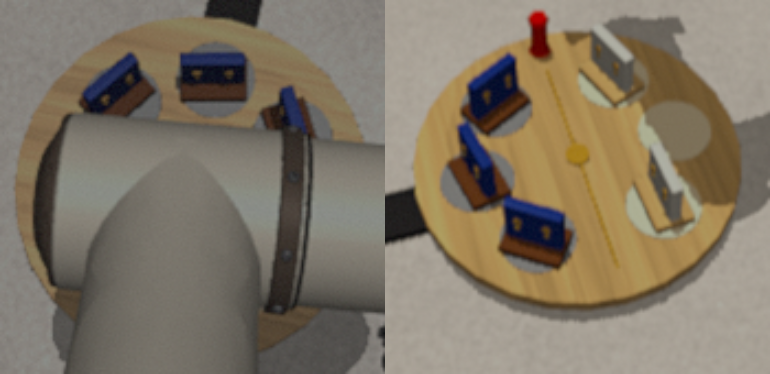

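```bash
python3 -c "
from h import *
go(464.4,-75.4,150,-171)"
```

```text
t 23.23 p [ 416.  -168.1  160.6] toolx [-0.155 -0.987 -0.048] tooly [-0.988  0.155  0.001] toolz [ 0.006  0.048 -0.999] w 38.2 f [-1.3  0.7  0.3] j [-0.05  0.16 -0.48 -0.06 -0.93 -0.07]
shift cm [-9.84 -3.34  1.53] yaw 171.1 turn -0.313
```

Request:
{"api": "send_rows", "payload": {
  "steps": [
    [[-0.5, -0.3, 0, -0.05, 0.45], [-1.2, -0.7, 0, -0.06, 0.45], [-1.8, -0.9, 0, -0.06, 0.45], [-1.8, -0.9, 0, -0.06, 0.45], [-1.6, -0.8, 0, -0.05, 0.45], [-1, -0.5, 0, -0.02, 0.45], [-0.4, -0.2, 0, 0, 0.45], [0, 0, 0, 0, 0.45], [0, 0, 0, 0, 0.45]]
  ]
}}

```text
clock: 23.98
position: [461.0, -74.4, 168.2]
ee_rot: [0.763, -0.646, -0.012, -0.022]
contact_force: [0.5, -0.7, -1.3]
gripper_width: 38.4
```

```bash
python3 -c "
from h import *
go(464.4,-75.4,52,-171)"
```

```text
t 23.98 p [461.  -74.4 168.2] toolx [ 0.164 -0.985 -0.047] tooly [-0.986 -0.164 -0.018] toolz [ 0.01   0.049 -0.999] w 38.4 f [ 0.5 -0.7 -1.3] j [ 0.16  0.18 -0.44 -0.06 -0.94  0.04]
shift cm [ 0.7  -0.11 11.61] yaw -170.6 turn 0.007
```

Request:
{"api": "send_rows", "payload": {
  "steps": [
    [[0.2, 0, 1, 0, 0.45], [0.2, 0, 2, 0, 0.45], [0.1, 0, 2.3, 0, 0.45], [0, 0, 2.3, 0, 0.45], [0, 0, 1.6, 0, 0.45], [0, 0, 0.9, 0, 0.45], [0, 0, 0.3, 0, 0.45], [0, 0, 0, 0, 0.45], [0, 0, 0, 0, 0.45]]
  ]
}}

```text
clock: 24.73
position: [460.2, -78.7, 56.9]
ee_rot: [0.76, -0.65, -0.012, -0.021]
contact_force: [0.1, -0.5, -1.5]
gripper_width: 38.4
```

```bash
python3 -c "
from h import *
go(464.4,-75.4,52,-171)"
```

```text
t 24.73 p [460.2 -78.7  56.9] toolx [ 0.155 -0.987 -0.046] tooly [-0.988 -0.154 -0.017] toolz [ 0.009  0.048 -0.999] w 38.4 f [ 0.1 -0.5 -1.5] j [ 0.15  0.34 -0.57 -0.08 -0.65  0.07]
shift cm [-0.24 -0.46  0.51] yaw -171.1 turn -0.002
```

Request:
{"api": "send_rows", "payload": {
  "steps": [
    [[0, 0, 0, 0, 0.3], [0, 0, 0, 0, 0], [0, 0, 0, 0, 0], [0, 0, 0, 0, 0], [0, 0, 0, 0, 0], [0, 0, 0, 0, 0], [0.15, 0, 0, 0, 0], [0, 0, 0, 0, 0]]
  ]
}}

```text
clock: 25.4
position: [461.8, -80.5, 59.6]
ee_rot: [0.759, -0.65, -0.01, -0.024]
contact_force: [-0.4, 0.7, -1.6]
gripper_width: 11.0
```

```bash
python3 -c "
from h import *
go(460.6,-80.7,54,-171)"
```

```text
t 25.4 p [461.8 -80.5  59.6] toolx [ 0.154 -0.987 -0.046] tooly [-0.988 -0.153 -0.023] toolz [ 0.016  0.049 -0.999] w 11.0 f [-0.4  0.7 -1.6] j [ 0.14  0.33 -0.56 -0.08 -0.65  0.07]
shift cm [0.02 0.14 0.55] yaw -171.2 turn -0.003
```

Request:
{"api": "send_rows", "payload": {
  "steps": [
    [[0, 0.1, 0.15, 0, 0], [0, 0, 0.15, 0, 0], [0, 0, 0.1, 0, 0], [0, 0, 0, 0, 0]]
  ]
}}

```text
clock: 25.73
position: [461.8, -81.3, 58.4]
ee_rot: [0.76, -0.649, -0.009, -0.023]
contact_force: [-0.4, 0.1, -1.8]
gripper_width: 11.1
```

```bash
python3 -c "
from h import *
go(460.6,-80.7,56,-171)
i,d,c=grab('scene')
for b in blobs(c,80,96,lambda C:(C[...,0]>400)&(C[...,0]<520)&(C[...,1]>-140)&(C[...,1]<150),20): print(*b)"
```

```text
t 25.73 p [461.8 -81.3  58.4] toolx [ 0.158 -0.986 -0.044] tooly [-0.987 -0.157 -0.024] toolz [ 0.017  0.047 -0.999] w 11.1 f [-0.4  0.1 -1.8] j [ 0.14  0.34 -0.57 -0.07 -0.65  0.07]
shift cm [-0.07  0.12  0.24] yaw -171.0 turn 0.0
[331. 232.] 146 [81. 90. 95.] [459.  -70.4] [34.5 39.5] 124.5
[352. 287.] 186 [82. 91. 94.] [495.7  77. ] [13.2 57.9] 80.9
```

Request:
{"api": "send_rows", "payload": {
  "steps": [
    [[0, 0.1, 0.15, 0, 0], [0, 0, 0.15, 0, 0], [0, 0, 0, 0, 0], [0, 0, 0, 0, 0.4], [0, 0, 0, 0, 0.45], [0, 0, 0, 0, 0.45], [0, 0, 0, 0, 0.45], [0, 0, -1, 0, 0.45], [0, 0, -2, 0, 0.45], [0, 0, -2.5, 0, 0.45]]
  ]
}}

```text
clock: 26.62
position: [457.6, -84.3, 108.7]
ee_rot: [0.761, -0.648, -0.012, -0.019]
contact_force: [0.2, -0.5, 0.5]
gripper_width: 38.4
```

Request:
{"api": "send_rows", "payload": {
  "steps": [
    [[0.3, -0.2, -2, 0, 0.45], [1, -0.6, -1, 0, 0.45], [1.5, -0.9, 0, 0, 0.45], [1.5, -0.9, 0, 0, 0.45], [1, -0.6, 0, 0, 0.45], [0.5, -0.2, 0, 0, 0.45], [0, 0, 0, 0, 0.45], [0, 0, 0, 0, 0.45]]
  ]
}}

```text
clock: 27.28
position: [503.4, -139.3, 141.6]
ee_rot: [0.761, -0.648, -0.01, -0.022]
contact_force: [-0.3, 0.3, 0.5]
gripper_width: 38.6
```

Run:
```python
from look import *
go(508.5,-147,44,-171); look(7)
n='scene'
i=cv2.imread(f'pics/{n}7.png'); hsv=cv2.cvtColor(i,cv2.COLOR_BGR2HSV); C=cloud(n,np.load(f'{n}7.npy'))
m=(hsv[...,0]>8)&(hsv[...,0]<25)&(hsv[...,1]>70)&(abs(C[...,2]-40)<5)&(C[...,0]<540)
for k,c,s in comps(m,40): print(n,"base",s[4],*rect(plane(n,np.argwhere(k)[:,::-1],40)))
```

```text
t 27.28 p [ 503.4 -139.3  141.6] toolx [ 0.161 -0.986 -0.043] tooly [-0.987 -0.16  -0.02 ] toolz [ 0.013  0.046 -0.999] w 38.6 f [-0.3  0.3  0.5] j [ 0.01  0.3  -0.35 -0.06 -0.91  0.18]
shift cm [ 1.27 -0.18  9.72] yaw -170.8 turn 0.004
top [526. 213.] 564 [51. 55. 57.] [ 549.9 -425.3] [49.  50.4] 13.2
top [348. 257.] 224 [85. 91. 94.] [463.  -80.3] [12.4 55.2] 98.6
scene [227. 158.] 271 [48. 55. 59.] [ 552.  -423.2] [49.6 50. ] 64.7
scene [293. 218.] 50 [81. 83. 86.] [ 512.2 -144.1] [17.  20.6] 28.7
scene [328. 229.] 168 [83. 91. 94.] [463.6 -77.4] [14.1 58.9] 98.7
scene [273. 244.] 191 [81. 90. 94.] [584.3 -98.9] [14.8 57.5] 15.4
scene [266. 278.] 175 [82. 91. 94.] [636.4 -29.1] [12.9 57.5] 90.6
scene [353. 287.] 189 [82. 91. 94.] [495.4  76.7] [12.9 59.7] 81.2
scene [293. 307.] 224 [82. 91. 94.] [621.2  58. ] [13.7 56. ] 133.1
scene base 227 [464.7 -75.1] [41.6 62.7] 101.0
scene base 275 [496.2  77.7] [43.6 62.3] 83.9
```

Request:
{"api": "send_rows", "payload": {
  "steps": [
    [[0.3, -0.2, 0.5, 0, 0.55], [0.4, -0.2, 0.8, 0, 0.55], [0.3, -0.1, 0.8, 0, 0.55], [0.1, 0, 0.6, 0, 0.55], [0, 0, 0.2, 0, 0.55], [0, 0, 0, 0, 0.55], [0, 0, 0, 0, 0.55]]
  ]
}}

```text
clock: 27.97
position: [508.9, -146.9, 107.8]
ee_rot: [0.762, -0.647, -0.012, -0.021]
contact_force: [0.1, -0.6, -0.3]
gripper_width: 47.2
```

```bash
python3 -c "
from h import *
go(510,-146.5,44,-171)"
```

```text
t 27.97 p [ 508.9 -146.9  107.8] toolx [ 0.163 -0.986 -0.045] tooly [-0.987 -0.162 -0.016] toolz [ 0.009  0.047 -0.999] w 47.2 f [ 0.1 -0.6 -0.3] j [-0.    0.35 -0.37 -0.06 -0.84  0.21]
shift cm [ 0.26 -0.01  6.37] yaw -170.6 turn 0.006
```

Request:
{"api": "send_rows", "payload": {
  "steps": [
    [[0.1, 0, 0.7, 0, 0.55], [0.05, 0, 1.3, 0, 0.55], [0, 0, 1.5, 0, 0.55], [0, 0, 1.2, 0, 0.55], [0, 0, 0.7, 0, 0.55], [0, 0, 0.3, 0, 0.55], [0, 0, 0, 0, 0.55], [0, 0, 0, 0, 0.55]]
  ]
}}

```text
clock: 28.63
position: [511.5, -145.8, 48.8]
ee_rot: [0.763, -0.646, -0.009, -0.022]
contact_force: [0.8, -0.2, 0.9]
gripper_width: 47.1
```

```bash
python3 -c "
from h import *
go(510,-146.5,44,-171)"
```

```text
t 28.63 p [ 511.5 -145.8   48.8] toolx [ 0.164 -0.985 -0.043] tooly [-0.986 -0.163 -0.021] toolz [ 0.014  0.046 -0.999] w 47.1 f [ 0.8 -0.2  0.9] j [-0.    0.44 -0.42 -0.07 -0.7   0.22]
shift cm [0.06 0.17 0.48] yaw -170.6 turn 0.007
```

Request:
{"api": "send_rows", "payload": {
  "steps": [
    [[0, 0.1, 0.2, 0, 0.55], [0, 0, 0, 0, 0], [0, 0, 0, 0, 0], [0, 0, 0, 0, 0], [0, 0, 0, 0, 0], [0, 0, 0, 0, 0], [0, 0, 0, 0, 0], [0, 0, 0, 0, 0]]
  ]
}}

```text
clock: 29.3
position: [510.3, -145.9, 48.5]
ee_rot: [0.763, -0.646, -0.009, -0.022]
contact_force: [0.7, 0.0, -0.4]
gripper_width: 16.6
```

```bash
cat >> h.py <<'E'
def arc(step=5,n=10,cx=538.1,cy=-14,r=138,end=77.2):
    s,m=st(); p=np.array(s["position"]); a=np.degrees(np.arctan2(p[1]-cy,p[0]-cx))%360; print("ang",round(a,1),"rad",round(float(np.hypot(p[0]-cx,p[1]-cy)),1))
    q=p
    for k in range(1,n+1):
        b=max(np.radians(end),np.radians(a-step*k)); t=np.array([cx+r*np.cos(b),cy+r*np.sin(b),p[2]]); print(np.round(m.T@(t-q)/10,2).tolist(),end=" "); q=t
E
python3 -c "
from h import *
arc()"
```

```text
t 29.3 p [ 510.3 -145.9   48.5] toolx [ 0.164 -0.985 -0.043] tooly [-0.986 -0.164 -0.022] toolz [ 0.014  0.046 -0.999] w 16.6 f [ 0.7  0.  -0.4] j [-0.    0.44 -0.42 -0.07 -0.7   0.22]
ang 258.1 rad 134.8
[-0.19, 1.22, -0.02] [-0.58, 1.05, 0.0] [-0.67, 1.0, 0.01] [-0.76, 0.94, 0.01] [-0.83, 0.87, 0.02] [-0.91, 0.79, 0.02] [-0.97, 0.71, 0.03] [-1.03, 0.62, 0.03] [-1.08, 0.53, 0.03] [-1.12, 0.43, 0.04]
```

Request:
{"api": "send_rows", "payload": {
  "steps": [
    [[-0.15, 0.4, 0, 0, 0], [-0.3, 0.7, 0, 0, 0], [-0.4, 0.85, 0, 0, 0], [-0.5, 0.85, 0, 0, 0], [-0.55, 0.8, 0, 0, 0], [-0.6, 0.75, 0, 0, 0], [-0.65, 0.7, 0, 0, 0], [-0.7, 0.6, 0, 0, 0]]
  ]
}}

```text
clock: 29.97
position: [448.4, -114.7, 48.6]
ee_rot: [0.763, -0.646, -0.004, -0.026]
contact_force: [4.4, 3.4, -5.8]
gripper_width: 16.3
```

```bash
python3 -c "
from h import *
arc(5,10,540,-11.5)"
```

```text
t 29.97 p [ 448.4 -114.7   48.6] toolx [ 0.165 -0.986 -0.041] tooly [-0.986 -0.163 -0.035] toolz [ 0.028  0.046 -0.999] w 16.3 f [ 4.4  3.4 -5.8] j [ 0.07  0.34 -0.59 -0.08 -0.61  0.16]
ang 228.4 rad 138.0
[-0.97, 0.72, 0.01] [-1.03, 0.63, 0.02] [-1.08, 0.54, 0.03] [-1.12, 0.44, 0.03] [-1.15, 0.34, 0.04] [-1.18, 0.24, 0.04] [-1.2, 0.14, 0.04] [-1.2, 0.03, 0.05] [-1.2, -0.07, 0.05] [-1.19, -0.18, 0.05]
```

Request:
{"api": "send_rows", "payload": {
  "steps": [
    [[-0.8, 0.6, 0, 0, 0], [-0.9, 0.55, 0, 0, 0], [-1, 0.5, 0, 0, 0], [-1, 0.4, 0, 0, 0], [-1.05, 0.35, 0, 0, 0], [-1.05, 0.25, 0, 0, 0], [-1.05, 0.15, 0, 0, 0], [-1.05, 0.05, 0, 0, 0]]
  ]
}}

```text
clock: 30.63
position: [403.3, -32.7, 48.7]
ee_rot: [0.762, -0.647, -0.002, -0.032]
contact_force: [10.9, -1.9, -17.1]
gripper_width: 16.3
```

```bash
python3 -c "
from h import *
arc(5,10,540,-11.5)"
```

```text
t 30.63 p [403.3 -32.7  48.7] toolx [ 0.163 -0.986 -0.044] tooly [-0.986 -0.161 -0.046] toolz [ 0.038  0.051 -0.998] w 16.3 f [ 10.9  -1.9 -17.1] j [ 0.29  0.26 -0.74 -0.08 -0.52 -0.07]
ang 188.8 rad 138.3
[-1.2, -0.09, 0.06] [-1.19, -0.17, 0.06] [-1.17, -0.27, 0.06] [-1.14, -0.37, 0.07] [-1.11, -0.47, 0.07] [-1.06, -0.56, 0.07] [-1.01, -0.65, 0.07] [-0.95, -0.74, 0.08] [-0.88, -0.82, 0.08] [-0.8, -0.89, 0.08]
```

Request:
{"api": "send_rows", "payload": {
  "steps": [
    [[-1, -0.2, 0.15, 0, 0], [-1, -0.25, 0.15, 0, 0], [-1, -0.3, 0.12, 0, 0], [-1, -0.4, 0.1, 0, 0], [-0.95, -0.45, 0.08, 0, 0], [-0.9, -0.5, 0.08, 0, 0], [-0.9, -0.6, 0.08, 0, 0], [-0.85, -0.65, 0.08, 0, 0]]
  ]
}}

```text
clock: 31.3
position: [415.0, 47.8, 48.5]
ee_rot: [0.765, -0.644, -0.002, -0.026]
contact_force: [3.8, -1.3, -2.1]
gripper_width: 16.3
```

```bash
python3 -c "
from h import *
arc(5,10,540,-11.5)"
```

```text
t 31.3 p [415.   47.8  48.5] toolx [ 0.171 -0.985 -0.036] tooly [-0.985 -0.17  -0.036] toolz [ 0.03   0.042 -0.999] w 16.3 f [ 3.8 -1.3 -2.1] j [ 0.49  0.27 -0.72 -0.05 -0.53 -0.28]
ang 154.6 rad 138.4
[-0.93, -0.77, 0.06] [-0.88, -0.82, 0.06] [-0.81, -0.89, 0.06] [-0.73, -0.96, 0.06] [-0.64, -1.02, 0.06] [-0.55, -1.07, 0.06] [-0.46, -1.11, 0.06] [-0.36, -1.15, 0.05] [-0.26, -1.18, 0.05] [-0.15, -1.19, 0.05]
```

Request:
{"api": "send_rows", "payload": {
  "steps": [
    [[-0.85, -0.75, 0.08, 0, 0], [-0.8, -0.8, 0.06, 0, 0], [-0.7, -0.85, 0.06, 0, 0], [-0.65, -0.9, 0.06, 0, 0], [-0.55, -0.95, 0.06, 0, 0], [-0.5, -1, 0.06, 0, 0], [-0.4, -1, 0.06, 0, 0], [-0.3, -1, 0.06, 0, 0]]
  ]
}}

```text
clock: 31.97
position: [474.4, 110.2, 48.4]
ee_rot: [0.765, -0.644, -0.007, -0.017]
contact_force: [-4.7, 0.0, 8.7]
gripper_width: 16.5
```

```bash
python3 -c "
from h import *
arc(4,10,540,-11.5)"
```

```text
t 31.97 p [474.4 110.2  48.4] toolx [ 0.171 -0.985 -0.032] tooly [-0.985 -0.17  -0.017] toolz [ 0.012  0.034 -0.999] w 16.5 f [-4.7  0.   8.7] j [ 0.55  0.37 -0.55 -0.04 -0.62 -0.34]
ang 118.3 rad 138.3
[-0.25, -0.93, 0.02] [-0.21, -0.94, 0.02] [-0.14, -0.95, 0.02] [-0.08, -0.96, 0.02] [-0.01, -0.96, 0.02] [0.06, -0.96, 0.01] [0.13, -0.95, 0.01] [0.19, -0.94, 0.01] [0.26, -0.93, 0.01] [0.32, -0.91, 0.01]
```

Request:
{"api": "send_rows", "payload": {
  "steps": [
    [[-0.25, -1, -0.03, 0, 0], [-0.2, -1, -0.03, 0, 0], [-0.14, -1, 0, 0, 0], [-0.08, -1, 0, 0, 0], [0, -1, 0, 0, 0], [0.06, -1, 0, 0, 0], [0.12, -0.8, 0, 0, 0], [0.12, -0.6, 0, 0, 0], [0.1, -0.4, 0, 0, 0], [0.05, -0.15, 0, 0, 0]]
  ]
}}

```text
clock: 32.8
position: [559.1, 125.5, 48.5]
ee_rot: [0.764, -0.645, -0.007, -0.013]
contact_force: [0.6, -2.9, 2.1]
gripper_width: 16.4
```

```bash
python3 -c "
from h import *
arc(2,5,540,-11.5)
i,d,c=grab('scene'); cv2.imwrite('pics/s8.png',i)
"
```

```text
t 32.8 p [559.1 125.5  48.5] toolx [ 0.167 -0.986 -0.028] tooly [-0.986 -0.166 -0.011] toolz [ 0.006  0.03  -1.   ] w 16.4 f [ 0.6 -2.9  2.1] j [ 0.49  0.49 -0.34 -0.04 -0.73 -0.3 ]
ang 82.1 rad 138.4
[0.19, -0.45, -0.0] [0.17, -0.45, 0.0] [0.08, -0.2, -0.0] [0.0, 0.0, 0.0] [0.0, 0.0, 0.0]
```

View pics/s8.png

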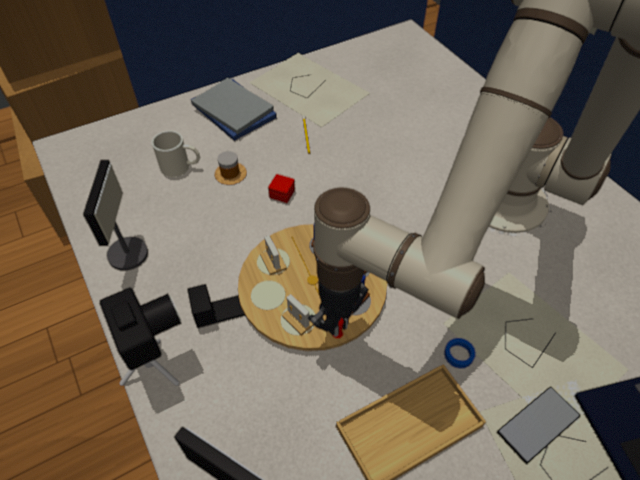

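The white stands are now on the far side, still on their pads, at (270,258) and (298,318); the knob is at (340,322). About 4–5° remain.

Request:
{"api": "send_rows", "payload": {
  "steps": [
    [[0.12, -0.3, 0, 0, 0], [0.14, -0.35, 0, 0, 0], [0.1, -0.25, 0, 0, 0], [0.03, -0.05, 0, 0, 0], [0, 0, 0, 0, 0]]
  ]
}}

```text
clock: 33.27
position: [568.4, 123.9, 48.5]
ee_rot: [0.764, -0.646, -0.008, -0.013]
contact_force: [0.0, -2.0, 1.6]
gripper_width: 16.4
```

```bash
python3 -c "
from h import *
arc(2,5,540,-11.5)
"
```

```text
t 33.27 p [568.4 123.9  48.5] toolx [ 0.167 -0.986 -0.03 ] tooly [-0.986 -0.166 -0.01 ] toolz [ 0.005  0.031 -1.   ] w 16.4 f [ 0.  -2.   1.6] j [ 0.48  0.5  -0.31 -0.04 -0.74 -0.28]
ang 78.2 rad 138.4
[0.12, -0.2, -0.0] [0.0, 0.0, 0.0] [0.0, 0.0, 0.0] [0.0, 0.0, 0.0] [0.0, 0.0, 0.0]
```

Request:
{"api": "send_rows", "payload": {
  "steps": [
    [[0, 0, 0, 0, 0.45], [0, 0, 0, 0, 0.45], [0, 0, 0, 0, 0.45], [0, 0, 0, 0, 0.45], [0, 0, -1, 0, 0.45], [0, 0, -2, 0, 0.45], [0, 0, -2.5, 0, 0.45], [0, 0, -2.5, 0, 0.45], [-0.5, 0, -1.5, 0, 0.45], [-1, 0, -0.5, 0, 0.45]]
  ]
}}

```text
clock: 34.1
position: [563.2, 136.0, 152.5]
ee_rot: [0.763, -0.646, -0.01, -0.011]
contact_force: [0.3, 1.0, -0.4]
gripper_width: 38.3
```

Request:
{"api": "send_rows", "payload": {
  "steps": [
    [[-1.8, 0.4, 0, 0, 0.45], [-2.5, 0.6, 0, 0, 0.45], [-2.8, 0.6, 0, 0, 0.45], [-2.8, 0.6, 0, 0, 0.45], [-2, 0.4, 0, 0, 0.45], [-1, 0.2, 0, 0, 0.45], [0, 0, 0, 0, 0.45], [0, 0, 0, 0, 0.45]]
  ]
}}

```text
clock: 34.77
position: [511.4, 268.2, 160.4]
ee_rot: [0.764, -0.645, -0.009, -0.015]
contact_force: [0.7, -0.2, -0.2]
gripper_width: 38.6
```

Run:
```python
from look import *
st(); look(9)
for n in('top','scene'):
    i=cv2.imread(f'pics/{n}9.png'); hsv=cv2.cvtColor(i,cv2.COLOR_BGR2HSV)
    m=((hsv[...,0]<5)|(hsv[...,0]>174))&(hsv[...,1]>150)&(hsv[...,2]>70)
    for k,c,s in comps(m,20): print(n,"red",np.round(c),s[4])
a=cv2.imread("pics/top9.png")[100:400,80:480];b=cv2.imread("pics/scene9.png")[100:400,150:550]
cv2.imwrite("pics/v9.png",np.hstack([a,b]))
```

```text
t 34.77 p [511.4 268.2 160.4] toolx [ 0.167 -0.985 -0.033] tooly [-0.986 -0.167 -0.011] toolz [ 0.005  0.035 -0.999] w 38.6 f [ 0.7 -0.2 -0.2] j [ 0.75  0.36 -0.22 -0.03 -0.97 -0.57]
top [275. 178.] 228 [82. 91. 94.] [615.4  52.7] [13.2 55.7] 98.6
top [357. 193.] 221 [83. 91. 94.] [ 583.1 -100.1] [13.5 53.8] 81.9
top [239. 204.] 90 [80. 83. 85.] [566.7 120.3] [18.8 20. ] 52.0
top [526. 213.] 567 [50. 54. 57.] [ 550.5 -425.3] [48.8 50.5] 177.2
top [262. 241.] 215 [86. 92. 94.] [495.4  75.5] [12.3 56. ] 15.7
top [349. 259.] 218 [87. 92. 94.] [459.4 -82. ] [12.1 55.8] 132.4
top [300. 268.] 220 [89. 92. 94.] [443.5   5.1] [11.9 55.9] 89.8
scene [227. 159.] 274 [47. 55. 59.] [ 550.4 -423. ] [50.  50.8] 101.5
scene [329. 228.] 183 [81. 90. 94.] [460.2 -78.6] [16.5 56.4] 134.0
scene [273. 245.] 147 [84. 91. 94.] [585.5 -96.8] [12.6 57.7] 81.3
scene [356. 253.] 178 [81. 91. 94.] [444.6   9.3] [12.7 56.5] 90.2
scene [353. 288.] 203 [82. 91. 95.] [496.2  79.6] [13.9 57.4] 15.0
scene [294. 305.] 198 [82. 91. 94.] [617.   56.8] [13.6 57.8] 99.4
scene [333. 322.] 75 [81. 83. 86.] [569.4 125. ] [17.4 19.2] 23.5
top red [239. 204.] 75
top red [459. 257.] 684
scene red [281. 188.] 510
scene red [333. 328.] 146
```

View pics/v9.png

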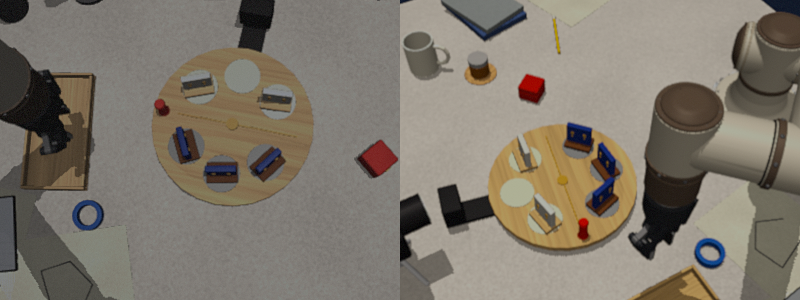

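The platter has turned the half turn, the white stands are in front of the camera on their pads, and the navy stands are now on the near side. I'll take the middle navy stand first.

Request:
{"api": "send_rows", "payload": {
  "steps": [
    [[0.8, 0.3, 0, 0.02, 0.55], [1.8, 0.8, 0, 0.03, 0.55], [2.5, 1.1, 0, 0.03, 0.55], [2.8, 1.2, 0, 0.03, 0.55], [2.8, 1.2, 0, 0.03, 0.55], [2.8, 1.2, 0, 0.02, 0.55], [2.8, 1.2, 0, 0, 0.55], [2.8, 1.1, 0, 0, 0.55], [2, 0.8, 0, 0, 0.55], [1, 0.4, 0, 0, 0.55]]
  ]
}}

```text
clock: 35.7
position: [423.1, 22.1, 149.8]
ee_rot: [-0.698, 0.715, 0.011, 0.012]
contact_force: [-0.7, 0.3, 0.2]
gripper_width: 47.1
```

```bash
python3 -c "
from h import *
go(443.5,6.5,100,180)"
```

```text
t 35.7 p [423.1  22.1 149.8] toolx [-0.024 -0.999 -0.032] tooly [-1.     0.024 -0.002] toolz [ 0.003  0.032 -0.999] w 47.1 f [-0.7  0.3  0.2] j [ 0.42  0.12 -0.57 -0.04 -0.86 -0.42]
shift cm [ 1.67 -2.06  4.93] yaw 178.6 turn -0.024
```

Request:
{"api": "send_rows", "payload": {
  "steps": [
    [[0.3, -0.6, 0.6, -0.01, 0.55], [0.4, -0.7, 1, -0.01, 0.55], [0.3, -0.4, 1.1, 0, 0.55], [0.2, -0.2, 1, 0, 0.55], [0, 0, 0.6, 0, 0.55], [0, 0, 0.2, 0, 0.55], [0, 0, 0, 0, 0.55], [0, 0, 0, 0, 0.55]]
  ]
}}

```text
clock: 36.37
position: [441.6, 2.7, 104.4]
ee_rot: [-0.7, 0.714, 0.009, 0.014]
contact_force: [-0.6, 0.1, 0.2]
gripper_width: 47.0
```

```bash
python3 -c "
from h import *
go(443.5,6.5,53,180)"
```

```text
t 36.37 p [441.6   2.7 104.4] toolx [-0.02  -0.999 -0.033] tooly [-1.     0.021 -0.007] toolz [ 0.007  0.033 -0.999] w 47.0 f [-0.6  0.1  0.2] j [ 0.36  0.22 -0.59 -0.04 -0.74 -0.35]
shift cm [-0.21 -0.15  5.15] yaw 178.8 turn -0.021
```

Request:
{"api": "send_rows", "payload": {
  "steps": [
    [[-0.1, 0, 0.6, 0, 0.55], [-0.1, 0, 1, 0, 0.55], [0, 0, 1.2, 0, 0.55], [0, 0, 1, 0, 0.55], [0, 0, 0.6, 0, 0.55], [0, 0, 0.2, 0, 0.55], [0, 0, 0, 0, 0.55], [0, 0, 0, 0, 0.55]]
  ]
}}

```text
clock: 37.03
position: [444.6, 8.7, 58.9]
ee_rot: [-0.701, 0.713, 0.007, 0.018]
contact_force: [0.2, 0.1, 0.4]
gripper_width: 47.5
```

Request:
{"api": "send_rows", "payload": {
  "steps": [
    [[0, 0, 0, 0, 0], [0, 0, 0, 0, 0], [0, 0, 0, 0, 0], [0, 0, 0, 0, 0], [0, 0, 0, 0, 0], [0, 0, 0, 0, 0], [0, 0, 0, 0, 0]]
  ]
}}

```text
clock: 37.62
position: [445.3, 9.0, 60.5]
ee_rot: [-0.701, 0.713, 0.007, 0.02]
contact_force: [0.2, -0.4, -1.1]
gripper_width: 11.3
```

```bash
python3 -c "
from h import *
go(615,340,150,180)"
```

```text
t 37.62 p [445.3   9.   60.5] toolx [-0.017 -0.999 -0.037] tooly [-1.     0.018 -0.018] toolz [ 0.019  0.037 -0.999] w 11.3 f [ 0.2 -0.4 -1.1] j [ 0.37  0.29 -0.64 -0.05 -0.61 -0.35]
shift cm [-33.7  -16.53  -7.39] yaw 179.0 turn -0.018
```

Request:
{"api": "send_rows", "payload": {
  "steps": [
    [[0, 0, -1, 0, 0], [0, 0, -2.2, 0, 0], [0, 0, -2.5, 0, 0], [0, 0, -2.5, 0, 0], [-0.3, -0.2, -1.5, 0, 0], [-1, -0.6, -0.5, 0, 0], [-2, -1, 0, 0, 0], [-2.6, -1.3, 0, 0, 0], [-2.8, -1.4, 0, 0, 0], [-2.8, -1.4, 0, 0, 0]]
  ]
}}

```text
clock: 38.45
position: [501.5, 119.4, 168.4]
ee_rot: [-0.697, 0.717, 0.01, 0.016]
contact_force: [-0.1, 0.2, -1.5]
gripper_width: 11.2
```

Request:
{"api": "send_rows", "payload": {
  "steps": [
    [[-2.8, -1.4, 0, 0, 0], [-2.8, -1.4, 0, 0, 0], [-2.8, -1.4, 0, 0, 0], [-2.8, -1.4, 0, 0, 0], [-2.8, -1.4, 0, 0, 0], [-2.5, -1.2, 0, 0, 0], [-1.8, -0.9, 0, 0, 0], [-1, -0.5, 0, 0, 0], [-0.4, -0.2, 0, 0, 0], [0, 0, 0, 0, 0]]
  ]
}}

```text
clock: 39.28
position: [607.4, 335.5, 158.7]
ee_rot: [-0.699, 0.715, 0.012, 0.008]
contact_force: [-0.5, -0.5, -0.5]
gripper_width: 11.1
```

```bash
python3 -c "
from h import *
go(615,340,80,180)"
```

```text
t 39.28 p [607.4 335.5 158.7] toolx [-0.022 -0.999 -0.028] tooly [-1.     0.022  0.006] toolz [-0.006  0.028 -1.   ] w 11.1 f [-0.5 -0.5 -0.5] j [ 0.73  0.55  0.1  -0.03 -1.11 -0.74]
shift cm [-0.24 -0.8   7.88] yaw 178.7 turn -0.022
```

Request:
{"api": "send_rows", "payload": {
  "steps": [
    [[-0.1, -0.2, 0.9, 0, 0], [-0.1, -0.2, 2, 0, 0], [0, -0.1, 2.4, 0, 0], [0, 0, 2.4, 0, 0], [0, 0, 1.7, 0, 0], [0, 0, 0.8, 0, 0], [0, 0, 0.2, 0, 0], [0, 0, 0, 0, 0], [0, 0, 0, 0, 0]]
  ]
}}

```text
clock: 40.03
position: [609.1, 334.6, 46.4]
ee_rot: [-0.697, 0.717, 0.013, 0.005]
contact_force: [-0.2, 0.4, -0.6]
gripper_width: 11.3
```

```bash
python3 -c "
from h import *
go(615,340,37,180)"
```

```text
t 40.03 p [609.1 334.6  46.4] toolx [-0.028 -0.999 -0.025] tooly [-1.     0.028  0.011] toolz [-0.011  0.025 -1.   ] w 11.3 f [-0.2  0.4 -0.6] j [ 0.72  0.66 -0.   -0.03 -0.9  -0.73]
shift cm [-0.53 -0.59  0.95] yaw 178.4 turn -0.028
```

Request:
{"api": "send_rows", "payload": {
  "steps": [
    [[-0.2, -0.2, 0.3, 0, 0], [-0.1, -0.2, 0.3, 0, 0], [0, -0.1, 0.25, 0, 0], [0, 0, 0.1, 0, 0], [0, 0, 0, 0, 0], [0, 0, 0, 0, 0]]
  ]
}}

```text
clock: 40.53
position: [617.3, 339.6, 41.5]
ee_rot: [-0.697, 0.717, 0.012, 0.01]
contact_force: [-0.0, 0.2, -0.8]
gripper_width: 11.3
```

```bash
python3 -c "
from h import *
go(615,340,36,180)"
```

```text
t 40.53 p [617.3 339.6  41.5] toolx [-0.027 -0.999 -0.031] tooly [-1.     0.027  0.004] toolz [-0.003  0.031 -1.   ] w 11.3 f [-0.   0.2 -0.8] j [ 0.72  0.67  0.01 -0.03 -0.89 -0.73]
shift cm [-0.01  0.22  0.55] yaw 178.4 turn -0.027
```

Request:
{"api": "send_rows", "payload": {
  "steps": [
    [[0, 0.1, 0.25, 0, 0], [0, 0.1, 0.25, 0, 0], [0, 0, 0.05, 0, 0], [0, 0, 0, 0, 0.45], [0, 0, 0, 0, 0.45], [0, 0, 0, 0, 0.45], [0, 0, 0, 0, 0.45], [0, 0, -1, 0, 0.45], [0, 0, -2, 0, 0.45], [0, 0, -2.5, 0, 0.45]]
  ]
}}

```text
clock: 41.37
position: [612.7, 336.6, 88.0]
ee_rot: [-0.697, 0.717, 0.013, 0.005]
contact_force: [0.8, 0.2, 0.3]
gripper_width: 38.3
```

Request:
{"api": "send_rows", "payload": {
  "steps": [
    [[0, 0, -2.8, 0, 0.45], [0.5, 0.2, -2.5, 0, 0.45], [1.5, 0.6, -1.5, 0, 0.45], [2.5, 0.9, -0.5, 0, 0.45], [3.2, 1.2, 0, 0, 0.45], [3.4, 1.2, 0, 0, 0.45], [3.4, 1.2, 0, 0, 0.45], [3.4, 1.2, 0, 0, 0.45], [3.4, 1.2, 0, 0, 0.45], [3.4, 1.2, 0, 0, 0.55]]
  ]
}}

```text
clock: 42.2
position: [522.4, 89.2, 174.0]
ee_rot: [-0.702, 0.712, 0.007, 0.02]
contact_force: [0.5, -0.5, 1.0]
gripper_width: 46.8
```

```bash
python3 -c "
from h import *
go(459.2,-81.3,150,-137.5)
c=grab('scene')[2]
for b in blobs(c,40,80,lambda C:(C[...,0]>400)&(C[...,0]<700)&(C[...,1]>270)&(C[...,1]<430),20): print(*b)"
```

```text
t 42.2 p [522.4  89.2 174. ] toolx [-0.015 -0.999 -0.039] tooly [-1.     0.016 -0.018] toolz [ 0.018  0.039 -0.999] w 46.8 f [ 0.5 -0.5  1. ] j [ 0.46  0.26 -0.31 -0.03 -0.96 -0.46]
shift cm [17.23  6.1   1.62] yaw 179.1 turn -0.757
[373. 437.] 375 [44. 67. 71.] [616.2 338.6] [14.4 55.9] 86.7
```

Request:
{"api": "send_rows", "payload": {
  "steps": [
    [[3, 1.1, 0, 0, 0.55], [3, 1.1, 0, 0, 0.55], [3, 1.1, 0, 0, 0.55], [2.5, 0.9, 0, 0, 0.55], [1.6, 0.6, 0, 0, 0.55], [0.8, 0.3, 0, 0, 0.55], [0.2, 0, 0, 0, 0.55]]
  ]
}}

```text
clock: 42.83
position: [462.3, -63.8, 175.1]
ee_rot: [-0.699, 0.714, 0.005, 0.023]
contact_force: [-0.2, 0.5, -0.1]
gripper_width: 47.0
```

Request:
{"api": "send_rows", "payload": {
  "steps": [
    [[0, 0, 0, -0.05, 0.55], [0, 0, 0, -0.09, 0.55], [0, 0, 0, -0.1, 0.55], [0, 0, 0, -0.1, 0.55], [0, 0, 0, -0.1, 0.55], [0, 0, 0, -0.1, 0.55], [0, 0, 0, -0.1, 0.55], [0, 0, 0, -0.07, 0.55], [0, 0, 0, -0.03, 0.55], [0, 0, 0, 0, 0.55]]
  ]
}}

```text
clock: 43.67
position: [470.3, -57.5, 180.9]
ee_rot: [0.919, -0.393, 0.01, -0.027]
contact_force: [0.2, 0.3, -0.8]
gripper_width: 46.9
```

```bash
python3 -c "
from h import *
go(459.2,-81.3,105,-137.5)
"
```

```text
t 43.67 p [470.3 -57.5 180.9] toolx [ 0.691 -0.723 -0.002] tooly [-0.722 -0.69  -0.057] toolz [ 0.04   0.041 -0.998] w 46.9 f [ 0.2  0.3 -0.8] j [ 0.2   0.16 -0.43 -0.04 -0.93  0.59]
shift cm [0.97 2.87 7.43] yaw -136.3 turn 0.021
```

Request:
{"api": "send_rows", "payload": {
  "steps": [
    [[0.3, 0.8, 0.8, 0.01, 0.55], [0.3, 0.8, 1.5, 0.01, 0.55], [0.2, 0.6, 1.7, 0, 0.55], [0.1, 0.3, 1.5, 0, 0.55], [0, 0.1, 0.9, 0, 0.55], [0, 0, 0.4, 0, 0.55], [0, 0, 0, 0, 0.55], [0, 0, 0, 0, 0.55]]
  ]
}}

```text
clock: 44.33
position: [461.5, -78.9, 107.9]
ee_rot: [0.914, -0.405, 0.011, -0.028]
contact_force: [-0.3, 0.4, -0.0]
gripper_width: 47.0
```

```bash
python3 -c "
from h import *
go(459.2,-81.3,56,-137.5)
"
```

```text
t 44.33 p [461.5 -78.9 107.9] toolx [ 0.672 -0.74  -0.002] tooly [-0.739 -0.671 -0.06 ] toolz [ 0.043  0.042 -0.998] w 47.0 f [-0.3  0.4 -0. ] j [ 0.16  0.24 -0.54 -0.05 -0.74  0.62]
shift cm [0.03 0.65 5.16] yaw -137.8 turn -0.005
```

Request:
{"api": "send_rows", "payload": {
  "steps": [
    [[0, 0.2, 0.6, 0, 0.55], [0, 0.2, 1.1, 0, 0.55], [0, 0.1, 1.3, 0, 0.55], [0, 0, 1, 0, 0.55], [0, 0, 0.5, 0, 0.55], [0, 0, 0.2, 0, 0.55], [0, 0, 0, 0, 0.55], [0, 0, 0, 0, 0.55]]
  ]
}}

```text
clock: 45.0
position: [463.9, -79.8, 61.9]
ee_rot: [0.914, -0.404, 0.016, -0.03]
contact_force: [-0.4, -0.4, -0.2]
gripper_width: 46.7
```

```bash
python3 -c "
from h import *
go(459.2,-81.3,56,-137.5)
"
```

```text
t 45.0 p [463.9 -79.8  61.9] toolx [ 0.672 -0.74   0.005] tooly [-0.738 -0.671 -0.069] toolz [ 0.054  0.043 -0.998] w 46.7 f [-0.4 -0.4 -0.2] j [ 0.15  0.32 -0.59 -0.06 -0.6   0.63]
shift cm [-0.21  0.49  0.56] yaw -137.7 turn -0.004
```

Request:
{"api": "send_rows", "payload": {
  "steps": [
    [[-0.1, 0.2, 0.2, 0, 0.55], [0, 0.1, 0.1, 0, 0.55], [0, 0, 0, 0, 0], [0, 0, 0, 0, 0], [0, 0, 0, 0, 0], [0, 0, 0, 0, 0], [0, 0, 0, 0, 0], [0, 0, 0, 0, 0]]
  ]
}}

```text
clock: 45.67
position: [461.0, -81.8, 61.3]
ee_rot: [0.914, -0.404, 0.017, -0.03]
contact_force: [-0.4, 0.4, -1.4]
gripper_width: 11.1
```

Request:
{"api": "send_rows", "payload": {
  "steps": [
    [[0, 0, -1, 0, 0], [0, 0, -2.2, 0, 0], [0, 0, -2.5, 0, 0], [0, 0, -2.5, 0, 0], [0, 0, -2, 0, 0], [0, 0, -0.6, 0, 0], [0, 0, 0, 0, 0]]
  ]
}}

```text
clock: 46.25
position: [453.0, -85.9, 170.1]
ee_rot: [0.914, -0.405, 0.014, -0.029]
contact_force: [-0.6, -0.0, -0.8]
gripper_width: 11.2
```

```bash
python3 -c "
from h import *
go(535,340,150,-137.5)
"
```

```text
t 46.25 p [453.  -85.9 170.1] toolx [ 0.672 -0.741  0.001] tooly [-0.739 -0.671 -0.065] toolz [ 0.049  0.043 -0.998] w 11.2 f [-0.6 -0.  -0.8] j [ 0.14  0.15 -0.48 -0.05 -0.89  0.62]
shift cm [-26.04 -34.49   4.23] yaw -137.8 turn -0.005
```

Request:
{"api": "send_rows", "payload": {
  "steps": [
    [[-0.6, -0.8, 0.1, 0, 0], [-1.2, -1.6, 0.2, 0, 0], [-1.8, -2.4, 0.2, 0, 0], [-2.1, -2.8, 0.3, 0, 0], [-2.1, -2.8, 0.3, 0, 0], [-2.1, -2.8, 0.3, 0, 0], [-2.1, -2.8, 0.3, 0, 0], [-2.1, -2.8, 0.3, 0, 0], [-2.1, -2.8, 0.3, 0, 0], [-2.1, -2.8, 0.3, 0, 0]]
  ]
}}

```text
clock: 47.08
position: [505.5, 224.9, 141.2]
ee_rot: [0.911, -0.411, 0.004, -0.021]
contact_force: [0.5, 0.2, -0.7]
gripper_width: 11.3
```

Request:
{"api": "send_rows", "payload": {
  "steps": [
    [[-2.1, -2.8, 0.3, 0, 0], [-1.9, -2.5, 0.2, 0, 0], [-1.4, -1.9, 0.2, 0, 0], [-0.8, -1, 0.1, 0, 0], [-0.3, -0.4, 0, 0, 0], [0, 0, 0, 0, 0], [0, 0, 0, 0, 0]]
  ]
}}

```text
clock: 47.67
position: [520.3, 343.0, 119.6]
ee_rot: [0.913, -0.408, -0.001, -0.01]
contact_force: [-0.8, 0.3, -1.4]
gripper_width: 11.2
```

```bash
python3 -c "
from h import *
go(535,340,50,-137.5)
"
```

```text
t 47.67 p [520.3 343.  119.6] toolx [ 0.668 -0.744 -0.01 ] tooly [-0.745 -0.667 -0.018] toolz [ 0.007  0.02  -1.   ] w 11.2 f [-0.8  0.3 -1.4] j [ 0.84  0.47 -0.15 -0.01 -0.93 -0.1 ]
shift cm [ 1.28 -0.76  6.97] yaw -138.1 turn -0.011
```

Request:
{"api": "send_rows", "payload": {
  "steps": [
    [[0.4, -0.3, 0.7, 0, 0], [0.4, -0.2, 1.4, 0, 0], [0.3, -0.1, 1.7, 0, 0], [0.1, 0, 1.5, 0, 0], [0, 0, 0.9, 0, 0], [0, 0, 0.4, 0, 0], [0, 0, 0, 0, 0], [0, 0, 0, 0, 0]]
  ]
}}

```text
clock: 48.33
position: [534.9, 329.5, 51.4]
ee_rot: [0.911, -0.412, -0.001, -0.01]
contact_force: [-0.2, -0.2, -0.3]
gripper_width: 11.3
```

```bash
python3 -c "
from h import *
go(535,340,37,-137.5)
"
```

```text
t 48.33 p [534.9 329.5  51.4] toolx [ 0.66  -0.751 -0.011] tooly [-0.751 -0.66  -0.018] toolz [ 0.006  0.02  -1.   ] w 11.3 f [-0.2 -0.2 -0.3] j [ 0.8   0.56 -0.2  -0.01 -0.79 -0.08]
shift cm [-0.76 -0.68  1.46] yaw -138.7 turn -0.021
```

Request:
{"api": "send_rows", "payload": {
  "steps": [
    [[-0.3, -0.2, 0.3, 0, 0], [-0.2, -0.2, 0.4, 0, 0], [-0.1, 0, 0.4, 0, 0], [0, 0, 0.25, 0, 0], [0, 0, 0.05, 0, 0], [0, 0, 0, 0, 0]]
  ]
}}

```text
clock: 48.83
position: [535.2, 339.3, 39.5]
ee_rot: [0.911, -0.412, -0.0, -0.013]
contact_force: [0.2, -0.5, -1.4]
gripper_width: 11.1
```

```bash
python3 -c "
from h import *
go(535,340,37,-137.5)
"
```

```text
t 48.83 p [535.2 339.3  39.5] toolx [ 0.661 -0.751 -0.011] tooly [-0.751 -0.66  -0.024] toolz [ 0.011  0.024 -1.   ] w 11.1 f [ 0.2 -0.5 -1.4] j [ 0.82  0.58 -0.2  -0.01 -0.77 -0.09]
shift cm [-0.07 -0.02  0.25] yaw -138.7 turn -0.02
```

Request:
{"api": "send_rows", "payload": {
  "steps": [
    [[0, 0, 0.2, 0, 0], [0, 0, 0.1, 0, 0], [0, 0, 0, 0, 0.45], [0, 0, 0, 0, 0.45], [0, 0, 0, 0, 0.45], [0, 0, 0, 0, 0.45], [0, 0, -1, 0, 0.45], [0, 0, -2, 0, 0.45], [0, 0, -2.8, 0, 0.45], [0, 0, -2.8, 0, 0.45]]
  ]
}}

```text
clock: 49.67
position: [531.9, 335.0, 120.9]
ee_rot: [0.911, -0.412, -0.002, -0.007]
contact_force: [0.1, 0.4, 0.3]
gripper_width: 38.3
```

Request:
{"api": "send_rows", "payload": {
  "steps": [
    [[0, 0, -2.5, -0.05, 0.45], [0, 0, -1.5, -0.12, 0.45], [0, 0, -0.5, -0.12, 0.45], [0, 0, 0, -0.12, 0.45], [0, 0, 0, -0.12, 0.45], [0, 0, 0, -0.12, 0.45], [0, 0, 0, -0.12, 0.45], [0, 0, 0, -0.12, 0.45], [0, 0, 0, -0.12, 0.45], [0, 0, 0, -0.09, 0.45]]
  ]
}}

```text
clock: 50.5
position: [536.2, 336.5, 190.5]
ee_rot: [0.989, 0.148, 0.015, -0.015]
contact_force: [-0.1, -0.5, 0.0]
gripper_width: 38.6
```

Run:
```python
from look import *
go(495.2,76.8,150,-74.6)
c=grab('scene')[2]
for b in blobs(c,40,96,lambda C:(C[...,0]>400)&(C[...,0]<650)&(C[...,1]>270)&(C[...,1]<430),20): print(*b)
for b in blobs(c,81,96,lambda C:(C[...,0]>400)&(C[...,0]<650)&(C[...,1]<180),20): print(*b)
```

```text
t 50.5 p [536.2 336.5 190.5] toolx [0.956 0.292 0.034] tooly [ 0.293 -0.956 -0.025] toolz [ 0.025  0.034 -0.999] w 38.6 f [-0.1 -0.5  0. ] j [ 0.81  0.41 -0.06 -0.01 -1.06  1.06]
shift cm [-11.63  23.72   3.05] yaw -73.0 turn 0.029
[413. 416.] 400 [43. 66. 70.] [536.2 343.9] [13.9 55.5] 131.9
[373. 437.] 375 [44. 67. 71.] [616.5 338.6] [14.8 56. ] 88.8
[97.  2.] 57 [83. 89. 95.] [  626.9 -1242.7] [17.9 42.3] 14.4
[164.  46.] 419 [81. 89. 95.] [ 525.6 -908.2] [ 29.6 250.4] 177.1
[177. 137.] 78 [81. 89. 93.] [ 639.5 -516.5] [19.5 68.1] 90.5
[258. 234.] 138 [83. 92. 94.] [ 600.4 -138.5] [12.5 56.7] 80.9
[353. 288.] 196 [83. 91. 94.] [495.9  78.9] [13.9 57.8] 14.7
[294. 305.] 197 [82. 92. 94.] [618.1  56. ] [12.7 57. ] 98.8
[333. 322.] 68 [82. 84. 86.] [569.3 125.7] [18.8 18.8] 134.9
```

Both navy stands stand in the tray. The picture data also show that one white stand has been knocked from (585,-97) to (600,-139), still upright on the platter. I'll put it back after this last navy stand.

Request:
{"api": "send_rows", "payload": {
  "steps": [
    [[-0.4, 0.8, 0.1, 0.01, 0.55], [-1, 2, 0.3, 0.01, 0.55], [-1.4, 2.9, 0.4, 0.01, 0.55], [-1.6, 3.3, 0.5, 0, 0.55], [-1.6, 3.3, 0.5, 0, 0.55], [-1.6, 3.3, 0.5, 0, 0.55], [-1.5, 3.1, 0.4, 0, 0.55], [-1.2, 2.4, 0.3, 0, 0.55], [-0.7, 1.3, 0.2, 0, 0.55], [-0.3, 0.5, 0, 0, 0.55]]
  ]
}}

```text
clock: 51.38
position: [482.2, 74.9, 150.1]
ee_rot: [0.992, 0.121, 0.018, -0.018]
contact_force: [0.5, 0.5, 0.3]
gripper_width: 46.9
```

Request:
{"api": "send_rows", "payload": {
  "steps": [
    [[0, 0, 0, 0, 0.55], [0, 0, 0, 0, 0.55]]
  ]
}}

```text
clock: 51.55
position: [481.7, 73.2, 151.0]
ee_rot: [0.993, 0.118, 0.018, -0.018]
contact_force: [0.0, -0.7, 1.0]
gripper_width: 47.2
```

```bash
python3 -c "
from h import *
go(495.2,76.8,57,-74.6)
"
```

```text
t 51.55 p [481.7  73.2 151. ] toolx [0.971 0.234 0.041] tooly [ 0.235 -0.972 -0.031] toolz [ 0.032  0.039 -0.999] w 47.2 f [ 0.  -0.7  1. ] j [ 0.47  0.21 -0.45 -0.03 -0.86  1.35]
shift cm [1.02 0.25 9.45] yaw -76.4 turn -0.032
```

Request:
{"api": "send_rows", "payload": {
  "steps": [
    [[0.3, 0.1, 0.8, -0.01, 0.55], [0.3, 0.1, 1.7, -0.01, 0.55], [0.2, 0, 2, 0, 0.55], [0.1, 0, 2, 0, 0.55], [0, 0, 1.4, 0, 0.55], [0, 0, 0.7, 0, 0.55], [0, 0, 0.2, 0, 0.55], [0, 0, 0, 0, 0.55], [0, 0, 0, 0, 0.55]]
  ]
}}

```text
clock: 52.3
position: [502.0, 86.6, 60.2]
ee_rot: [0.991, 0.134, 0.024, -0.019]
contact_force: [0.7, -0.4, 0.1]
gripper_width: 46.4
```

```bash
python3 -c "
from h import *
go(495.2,76.8,57,-74.6)
"
```

```text
t 52.3 p [502.   86.6  60.2] toolx [0.963 0.264 0.052] tooly [ 0.265 -0.964 -0.031] toolz [ 0.042  0.043 -0.998] w 46.4 f [ 0.7 -0.4  0.1] j [ 0.48  0.37 -0.51 -0.03 -0.63  1.39]
shift cm [-0.93  0.78  0.25] yaw -74.6 turn 0.0
```

Request:
{"api": "send_rows", "payload": {
  "steps": [
    [[-0.3, 0.3, 0.1, 0, 0.55], [-0.3, 0.2, 0.1, 0, 0.55], [-0.1, 0.1, 0, 0, 0.55], [0, 0, 0, 0, 0.3], [0, 0, 0, 0, 0], [0, 0, 0, 0, 0], [0, 0, 0, 0, 0], [0, 0, 0, 0, 0], [0, 0, 0, 0, 0], [0, 0, 0, 0, 0]]
  ]
}}

```text
clock: 53.13
position: [498.3, 78.9, 61.2]
ee_rot: [0.99, 0.134, 0.028, -0.02]
contact_force: [1.9, -0.4, 0.4]
gripper_width: 11.3
```

Request:
{"api": "send_rows", "payload": {
  "steps": [
    [[0, 0, -1, 0, 0], [0, 0, -2.2, 0, 0], [0, 0, -2.5, 0, 0], [0, 0, -2.5, 0, 0], [0, 0, -2, 0, 0], [0, 0, -0.6, 0, 0], [0, 0, 0, 0, 0]]
  ]
}}

```text
clock: 53.72
position: [490.7, 73.0, 174.2]
ee_rot: [0.991, 0.133, 0.024, -0.019]
contact_force: [-1.0, 0.1, -1.3]
gripper_width: 10.9
```

```bash
python3 -c "
from h import *
go(458,338,130,-74.6)
"
```

```text
t 53.72 p [490.7  73.  174.2] toolx [0.963 0.263 0.053] tooly [ 0.265 -0.964 -0.031] toolz [ 0.043  0.044 -0.998] w 10.9 f [-1.   0.1 -1.3] j [ 0.46  0.2  -0.41 -0.03 -0.91  1.39]
shift cm [  3.59 -26.27   5.44] yaw -74.6 turn -0.0
```

Request:
{"api": "send_rows", "payload": {
  "steps": [
    [[0.1, -0.8, 0.1, 0, 0], [0.3, -2, 0.3, 0, 0], [0.4, -2.9, 0.5, 0, 0], [0.5, -3.4, 0.6, 0, 0], [0.5, -3.4, 0.7, 0, 0], [0.5, -3.4, 0.7, 0, 0], [0.5, -3.4, 0.7, 0, 0], [0.5, -3.2, 0.6, 0, 0], [0.3, -2, 0.4, 0, 0], [0.2, -0.9, 0.3, 0, 0]]
  ]
}}

```text
clock: 54.55
position: [453.4, 339.1, 118.9]
ee_rot: [0.991, 0.129, 0.015, -0.014]
contact_force: [1.0, -0.6, -2.1]
gripper_width: 11.1
```

Request:
{"api": "send_rows", "payload": {
  "steps": [
    [[0, -0.3, 0, 0, 0], [0, 0, 0, 0, 0], [0, 0, 0, 0, 0]]
  ]
}}

```text
clock: 54.8
position: [449.7, 342.5, 113.8]
ee_rot: [0.991, 0.131, 0.011, -0.01]
contact_force: [-0.0, 0.1, -1.8]
gripper_width: 11.2
```

```bash
python3 -c "
from h import *
go(462,341,45,-74.6)
"
```

```text
t 54.8 p [449.7 342.5 113.8] toolx [0.966 0.259 0.025] tooly [ 0.259 -0.966 -0.018] toolz [ 0.02   0.023 -1.   ] w 11.2 f [-0.   0.1 -1.8] j [ 0.94  0.38 -0.32  0.   -0.84  0.89]
shift cm [0.97 0.58 6.9 ] yaw -75.0 turn -0.006
```

Request:
{"api": "send_rows", "payload": {
  "steps": [
    [[0.3, 0.2, 0.7, 0, 0], [0.3, 0.1, 1.3, 0, 0], [0.2, 0.1, 1.5, 0, 0], [0, 0, 1.3, 0, 0], [0, 0, 0.8, 0, 0], [0, 0, 0.4, 0, 0], [0, 0, 0, 0, 0], [0, 0, 0, 0, 0]]
  ]
}}

```text
clock: 55.47
position: [463.1, 333.6, 52.0]
ee_rot: [0.992, 0.125, 0.012, -0.011]
contact_force: [-0.4, -0.9, -0.9]
gripper_width: 11.1
```

```bash
python3 -c "
from h import *
go(462,341,37.5,-74.6)
"
```

```text
t 55.47 p [463.1 333.6  52. ] toolx [0.968 0.248 0.026] tooly [ 0.249 -0.968 -0.018] toolz [ 0.021  0.024 -0.999] w 11.1 f [-0.4 -0.9 -0.9] j [ 0.91  0.47 -0.37  0.   -0.7   0.91]
shift cm [ 0.04 -0.72  1.47] yaw -75.6 turn -0.017
```

Request:
{"api": "send_rows", "payload": {
  "steps": [
    [[0, -0.2, 0.3, 0, 0], [0, -0.1, 0.45, 0, 0], [0, 0, 0.45, 0, 0], [0, 0, 0.25, 0, 0], [0, 0, 0.05, 0, 0], [0, 0, 0, 0, 0]]
  ]
}}

```text
clock: 55.97
position: [463.8, 338.4, 38.2]
ee_rot: [0.992, 0.125, 0.014, -0.013]
contact_force: [-0.0, -0.8, -2.3]
gripper_width: 11.1
```

```bash
python3 -c "
from h import *
go(462,341,37.5,-74.6)
"
```

```text
t 55.97 p [463.8 338.4  38.2] toolx [0.968 0.249 0.031] tooly [ 0.249 -0.968 -0.021] toolz [ 0.024  0.028 -0.999] w 11.1 f [-0.  -0.8 -2.3] j [ 0.91  0.49 -0.38  0.   -0.66  0.91]
shift cm [-0.11 -0.29  0.07] yaw -75.6 turn -0.017
```

Request:
{"api": "send_rows", "payload": {
  "steps": [
    [[0, 0, 0.05, 0, 0], [0, 0, 0, 0, 0.45], [0, 0, 0, 0, 0.45], [0, 0, 0, 0, 0.45], [0, 0, 0, 0, 0.45], [0, 0, -1, 0, 0.45], [0, 0, -2.2, 0, 0.45], [0, 0, -2.8, 0, 0.45], [0, 0, -2.8, 0, 0.45], [0, 0, -2.5, 0, 0.45]]
  ]
}}

```text
clock: 56.8
position: [459.1, 333.0, 152.2]
ee_rot: [0.992, 0.126, 0.01, -0.009]
contact_force: [1.4, 0.8, -0.4]
gripper_width: 38.1
```

Request:
{"api": "send_rows", "payload": {
  "steps": [
    [[0, 0, -1.5, -0.08, 0.45], [0, 0, -0.5, -0.12, 0.45], [0, 0, 0, -0.12, 0.45], [0, 0, 0, -0.12, 0.45], [0, 0, 0, -0.12, 0.45], [0, 0, 0, -0.12, 0.45], [0, 0, 0, -0.12, 0.45], [0, 0, 0, -0.12, 0.45], [0, 0, 0, -0.12, 0.45], [0, 0, 0, -0.12, 0.45]]
  ]
}}

```text
clock: 57.63
position: [462.0, 335.1, 194.5]
ee_rot: [0.745, 0.666, 0.028, -0.003]
contact_force: [0.8, 0.7, 0.0]
gripper_width: 38.5
```

Run:
```python
from look import *
look(10)
go(599,-140.4,160,-9)
for n in('top','scene'):
    i=cv2.imread(f'pics/{n}10.png'); hsv=cv2.cvtColor(i,cv2.COLOR_BGR2HSV); C=cloud(n,np.load(f'{n}10.npy'))
    m=(hsv[...,2]>(95 if n=='top' else 120))&(hsv[...,1]<90)&(abs(C[...,2]-30)<5)&(C[...,0]>540)
    for k,c,s in comps(m,150):
        e=cv2.findContours(k.astype(np.uint8),0,2)[0][0][:,0]; print(n,s[4],cv2.fitEllipse(plane(n,e,30)[:,:2].astype(np.float32)))
a=cv2.imread("pics/top10.png")[100:400,80:480];b=cv2.imread("pics/scene10.png")[180:480,150:550]
cv2.imwrite("pics/v10.png",np.hstack([a,b]))
```

```text
top [276. 178.] 228 [83. 91. 94.] [615.8  52. ] [13.4 56. ] 98.3
top [135. 186.] 256 [50. 67. 70.] [613.7 335.9] [13.7 56.3] 87.4
top [381. 187.] 251 [65. 91. 94.] [ 596.9 -141.6] [13.1 55.5] 81.0
top [240. 203.] 82 [80. 83. 85.] [568.  119.9] [17.9 19.2] 90.7
top [526. 213.] 563 [50. 54. 57.] [ 550.5 -425.8] [49.6 50.3] 165.1
top [129. 226.] 293 [49. 66. 70.] [533.3 340.6] [15.  54.8] 130.6
top [129. 263.] 286 [49. 66. 70.] [459.9 336.9] [13.7 56.7] 13.7
scene [227. 159.] 264 [48. 55. 59.] [ 551.5 -423.7] [49.1 49.1] 60.8
scene [259. 234.] 140 [83. 91. 95.] [ 599.3 -138.6] [12.4 59. ] 81.2
scene [294. 305.] 200 [82. 91. 94.] [618.   54.8] [13.3 57.3] 98.2
scene [332. 322.] 77 [81. 83. 86.] [571.1 124.8] [18.8 19.1] 2.0
scene [445. 394.] 280 [50. 68. 71.] [461.  340.3] [13.6 55.7] 13.5
scene [413. 416.] 365 [49. 67. 71.] [536.2 344. ] [14.5 55.8] 129.8
scene [373. 436.] 346 [49. 67. 71.] [616.5 338.3] [13.7 55.9] 88.6
t 57.73 p [462.1 335.1 194.6] toolx [0.117 0.992 0.046] tooly [ 0.992 -0.118  0.033] toolz [ 0.038  0.042 -0.998] w 38.4 f [-0.6 -0.8 -0.9] j [ 0.91  0.3  -0.23  0.01 -0.99  2.11]
shift cm [-45.74  19.1    2.  ] yaw -6.8 turn 0.038
top 156 ((676.1983032226562, 558.3031005859375), (14.02868366241455, 70.18780517578125), 83.9325942993164)
top 2681 ((606.6192626953125, -25.993988037109375), (105.23896789550781, 219.25970458984375), 161.75787353515625)
scene 555 ((580.2875366210938, -97.70745849609375), (60.08062744140625, 73.21904754638672), 106.90434265136719)
scene 793 ((636.48193359375, -33.76089859008789), (71.07522583007812, 73.33122253417969), 56.279136657714844)
```

View pics/v10.png

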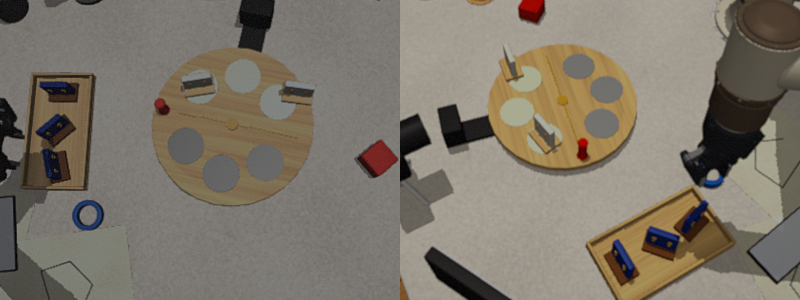

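All three navy stands stand in the tray ((58,85), (55,127), (54,163) in the left half). The middle cream pad was free from the start, and white stand B sits off its pad at (298,93).

Request:
{"api": "send_rows", "payload": {
  "steps": [
    [[-0.9, 0.4, 0, 0.01, 0.55], [-2, 0.8, 0.1, 0.01, 0.55], [-3, 1.2, 0.1, 0.01, 0.55], [-3.5, 1.5, 0.15, 0, 0.55], [-3.5, 1.5, 0.15, 0, 0.55], [-3.5, 1.5, 0.15, 0, 0.55], [-3.5, 1.5, 0.15, 0, 0.55], [-3.5, 1.5, 0.15, 0, 0.55], [-3.5, 1.5, 0.15, 0, 0.55], [-3.5, 1.5, 0.15, 0, 0.55]]
  ]
}}

```text
clock: 58.57
position: [543.8, 4.3, 175.3]
ee_rot: [0.764, 0.644, 0.032, -0.003]
contact_force: [1.4, 1.1, 0.3]
gripper_width: 47.0
```

Request:
{"api": "send_rows", "payload": {
  "steps": [
    [[-3.5, 1.5, 0.15, 0, 0.55], [-3.2, 1.3, 0.15, 0, 0.55], [-2.5, 1, 0.1, 0, 0.55], [-1.6, 0.7, 0.1, 0, 0.55], [-0.7, 0.3, 0, 0, 0.55], [-0.2, 0, 0, 0, 0.55], [0, 0, 0, 0, 0.55], [0, 0, 0, 0, 0.55]]
  ]
}}

```text
clock: 59.23
position: [568.6, -136.1, 166.6]
ee_rot: [0.775, 0.631, 0.032, -0.003]
contact_force: [0.3, 0.3, -0.7]
gripper_width: 47.0
```

Run:
```python
from look import *
go(598,-140.7,110,-9)
i,d,c=grab('scene')
for b in blobs(c,81,96,lambda C:(C[...,0]>400)&(C[...,0]<650)&(C[...,1]<180)&(C[...,1]>-250),20): print(*b)
```

```text
t 59.23 p [ 568.6 -136.1  166.6] toolx [0.202 0.978 0.054] tooly [ 0.978 -0.204  0.035] toolz [ 0.045  0.045 -0.998] w 47.0 f [ 0.3  0.3 -0.7] j [ 0.02  0.36 -0.19 -0.05 -0.98  2.95]
shift cm [-0.16  2.77  5.76] yaw -11.8 turn -0.048
[259. 234.] 141 [83. 91. 94.] [ 599.3 -140.4] [12.  59.6] 80.3
[294. 305.] 198 [83. 91. 94.] [618.1  56.2] [13.1 56.4] 98.1
[333. 322.] 69 [82. 84. 86.] [570.6 124.9] [17.3 18.2] 9.6
```

Request:
{"api": "send_rows", "payload": {
  "steps": [
    [[0, 0.7, 0.6, 0, 0.55], [0, 0.8, 1.2, 0, 0.55], [0, 0.6, 1.3, 0, 0.55], [0, 0.3, 1.1, 0, 0.55], [0, 0.1, 0.7, 0, 0.55], [0, 0, 0.3, 0, 0.55], [0, 0, 0, 0, 0.55], [0, 0, 0, 0, 0.55]]
  ]
}}

```text
clock: 59.95
position: [598.0, -133.6, 108.1]
ee_rot: [0.773, 0.634, 0.031, -0.005]
contact_force: [0.0, -0.2, -0.0]
gripper_width: 47.2
```

```bash
python3 -c "
from h import *
go(598,-141,56,-11)
"
```

```text
t 59.95 p [ 598.  -133.6  108.1] toolx [0.195 0.979 0.054] tooly [ 0.98  -0.197  0.032] toolz [ 0.042  0.046 -0.998] w 47.2 f [ 0.  -0.2 -0. ] j [ 0.02  0.46 -0.18 -0.06 -0.88  2.96]
shift cm [-1.   -0.02  5.17] yaw -11.4 turn -0.007
```

Request:
{"api": "send_rows", "payload": {
  "steps": [
    [[-0.3, 0, 0.6, 0, 0.55], [-0.3, 0, 1.1, 0, 0.55], [-0.2, 0, 1.3, 0, 0.55], [-0.1, -0.1, 1, 0, 0.55], [0, -0.1, 0.6, 0, 0.55], [0, 0, 0.2, 0, 0.55], [0, 0, 0, 0, 0.55], [0, 0, 0, 0, 0.55]]
  ]
}}

```text
clock: 60.62
position: [596.0, -141.4, 56.6]
ee_rot: [0.773, 0.633, 0.032, -0.004]
contact_force: [-0.6, -0.1, -0.7]
gripper_width: 46.9
```

```bash
python3 -c "
from h import *
go(598,-141,56,-11)
"
```

```text
t 60.62 p [ 596.  -141.4   56.6] toolx [0.196 0.979 0.054] tooly [ 0.98  -0.198  0.034] toolz [ 0.044  0.046 -0.998] w 46.9 f [-0.6 -0.1 -0.7] j [ 0.01  0.52 -0.23 -0.07 -0.77  2.98]
shift cm [0.07 0.18 0.07] yaw -11.4 turn -0.008
```

Close and lift about 25 mm.

Request:
{"api": "send_rows", "payload": {
  "steps": [
    [[0, 0.1, 0, 0, 0.3], [0, 0, 0, 0, 0], [0, 0, 0, 0, 0], [0, 0, 0, 0, 0], [0, 0, 0, 0, 0], [0, 0, 0, 0, 0], [0, 0, 0, 0, 0]]
  ]
}}

```text
clock: 61.2
position: [598.2, -141.3, 58.6]
ee_rot: [0.773, 0.633, 0.033, -0.003]
contact_force: [0.4, -0.3, -0.4]
gripper_width: 11.6
```

Request:
{"api": "send_rows", "payload": {
  "steps": [
    [[0, 0, -0.7, 0, 0], [0, 0, -0.9, 0, 0], [0, 0, -0.4, 0, 0], [0, 0, 0, 0, 0], [0, 0, 0, 0, 0]]
  ]
}}

```text
clock: 61.62
position: [597.0, -142.4, 80.9]
ee_rot: [0.773, 0.633, 0.033, -0.003]
contact_force: [0.3, 0.3, -1.3]
gripper_width: 11.1
```

```bash
python3 -c "
from h import *
go(580.8,-104.5,70,-11)
"
```

```text
t 61.62 p [ 597.  -142.4   80.9] toolx [0.196 0.979 0.055] tooly [ 0.98  -0.198  0.038] toolz [ 0.048  0.046 -0.998] w 11.1 f [ 0.3  0.3 -1.3] j [ 0.01  0.49 -0.21 -0.06 -0.82  2.98]
shift cm [ 3.33 -2.38  1.18] yaw -11.4 turn -0.007
```

Request:
{"api": "send_rows", "payload": {
  "steps": [
    [[0.6, -0.4, 0.1, 0, 0], [0.9, -0.7, 0.1, 0, 0], [0.9, -0.7, 0.2, 0, 0], [0.5, -0.3, 0.2, 0, 0], [0.2, -0.1, 0.1, 0, 0], [0, 0, 0, 0, 0], [0, 0, 0, 0, 0]]
  ]
}}

```text
clock: 62.2
position: [578.8, -102.4, 73.6]
ee_rot: [0.773, 0.634, 0.032, -0.003]
contact_force: [-0.4, 0.3, -0.9]
gripper_width: 11.1
```

```bash
python3 -c "
from h import *
go(581.2,-104,59,-11)
"
```

```text
t 62.2 p [ 578.8 -102.4   73.6] toolx [0.194 0.979 0.055] tooly [ 0.98  -0.196  0.036] toolz [ 0.046  0.046 -0.998] w 11.1 f [-0.4  0.3 -0.9] j [ 0.08  0.46 -0.29 -0.06 -0.77  2.91]
shift cm [-0.19  0.21  1.46] yaw -11.3 turn -0.006
```

Request:
{"api": "send_rows", "payload": {
  "steps": [
    [[-0.1, 0.1, 0.3, 0, 0], [-0.05, 0.1, 0.4, 0, 0], [0, 0, 0.4, 0, 0], [0, 0, 0.25, 0, 0], [0, 0, 0.05, 0, 0], [0, 0, 0, 0, 0], [0, 0, 0, 0, 0]]
  ]
}}

```text
clock: 62.78
position: [582.5, -104.5, 58.2]
ee_rot: [0.773, 0.633, 0.033, -0.003]
contact_force: [0.1, -0.7, 0.0]
gripper_width: 11.2
```

```bash
python3 -c "
from h import *
go(581.2,-104,58.5,-11)
"
```

```text
t 62.78 p [ 582.5 -104.5   58.2] toolx [0.195 0.979 0.054] tooly [ 0.98  -0.197  0.037] toolz [ 0.047  0.046 -0.998] w 11.2 f [ 0.1 -0.7  0. ] j [ 0.07  0.49 -0.29 -0.06 -0.74  2.92]
shift cm [ 0.03 -0.14 -0.03] yaw -11.4 turn -0.007
```

Request:
{"api": "send_rows", "payload": {
  "steps": [
    [[0, -0.1, 0, 0, 0], [0, 0, 0, 0, 0.45], [0, 0, 0, 0, 0.45], [0, 0, 0, 0, 0.45], [0, 0, 0, 0, 0.45], [0, 0, -1, 0, 0.45], [0, 0, -2.2, 0, 0.45], [0, 0, -2.8, 0, 0.45], [0, 0, -2.8, 0, 0.45], [0, 0, -2, 0, 0.45]]
  ]
}}

```text
clock: 63.62
position: [573.5, -110.1, 167.4]
ee_rot: [0.773, 0.633, 0.028, -0.006]
contact_force: [0.8, 0.3, 0.1]
gripper_width: 38.6
```

Request:
{"api": "send_rows", "payload": {
  "steps": [
    [[1, -0.5, -1, 0, 0.45], [2.5, -1, -0.5, 0, 0.45], [3.5, -1.5, 0, 0, 0.45], [3.5, -1.5, 0, 0, 0.45], [3.5, -1.5, 0, 0, 0.45], [3.5, -1.5, 0, 0, 0.45], [3.5, -1.5, 0, 0, 0.45], [3, -1.5, 0, 0, 0.45], [2, -1, 0, 0, 0.45], [0.8, -0.3, 0, 0, 0.45]]
  ]
}}

```text
clock: 64.45
position: [507.5, 188.0, 205.1]
ee_rot: [0.775, 0.631, 0.036, -0.001]
contact_force: [-0.0, 0.8, 1.1]
gripper_width: 38.6
```

Run:
```python
from look import *
st(); look(11)
for n in('top','scene'):
    i=cv2.imread(f'pics/{n}11.png'); hsv=cv2.cvtColor(i,cv2.COLOR_BGR2HSV); C=cloud(n,np.load(f'{n}11.npy'))
    m=(hsv[...,0]>8)&(hsv[...,0]<25)&(hsv[...,1]>70)&(abs(C[...,2]-40)<5)&(C[...,0]>540)&(C[...,0]<680)&(abs(C[...,1])<200)
    for k,c,s in comps(m,40): print(n,"base",s[4],*rect(plane(n,np.argwhere(k)[:,::-1],40)))
a=cv2.resize(cv2.imread("pics/top11.png")[130:310,225:400],None,fx=2.2,fy=2.2);b=cv2.resize(cv2.imread("pics/scene11.png")[205:385,225:400],None,fx=2.2,fy=2.2)
cv2.imwrite("pics/v11.png",np.hstack([a,b]))
```

```text
t 64.45 p [507.5 188.  205.1] toolx [0.201 0.978 0.058] tooly [ 0.978 -0.204  0.044] toolz [ 0.055  0.048 -0.997] w 38.6 f [-0.   0.8  1.1] j [ 0.65  0.23 -0.28 -0.01 -0.98  2.29]
top [276. 178.] 226 [82. 91. 94.] [616.3  52.3] [13.5 55.8] 98.8
top [360. 195.] 220 [83. 91. 94.] [ 581.  -105.7] [13.  54.1] 78.8
top [240. 203.] 83 [81. 83. 85.] [567.6 120.5] [17.3 18.8] 83.3
top [526. 213.] 566 [51. 54. 57.] [ 550.8 -425.1] [49.1 51.1] 177.6
top [125. 230.] 167 [49. 66. 70.] [526.5 347.4] [15.  35.7] 135.6
top [129. 263.] 282 [48. 66. 70.] [459.8 336.8] [14.3 57. ] 14.6
scene [227. 159.] 274 [48. 55. 59.] [ 552.4 -421.4] [49.5 50.8] 61.5
scene [273. 243.] 144 [82. 91. 94.] [ 583.  -102.5] [12.1 56.4] 79.3
scene [294. 305.] 201 [81. 91. 95.] [618.2  55.5] [12.4 57.7] 98.1
scene [332. 322.] 77 [81. 83. 86.] [570.8 124.5] [18.5 19.4] 47.7
scene [445. 394.] 277 [51. 68. 71.] [461.5 340.1] [13.6 56.8] 14.3
scene [413. 416.] 365 [49. 67. 71.] [535.9 343.7] [13.6 55.7] 130.9
scene [373. 436.] 345 [50. 67. 71.] [616.4 338.5] [14.6 55.8] 89.7
top base 225 [604.6  50.9] [16.9 58.5] 99.3
top base 236 [ 569.  -104.2] [16.7 59.8] 78.2
scene base 264 [ 583.1 -101.4] [39.7 63. ] 78.4
scene base 276 [619.4  56.4] [38.9 62.3] 101.8
```

View pics/v11.png

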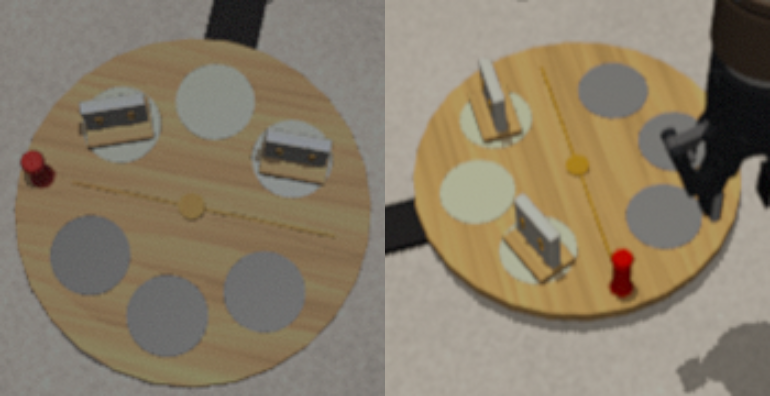

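Run:
```python
from h import *
for n,pan in(("top",[(616.3,52.3),(581,-105.7)]),("scene",[(618.5,55.8),(583,-102.2)])):
    px=[(225+x/2.2,(130 if n=="top" else 205)+y/2.2) for x,y in ([(264.5,292),(90.5,255),(168,316),(215,102)] if n=="top" else [(613,90),(664,216),(0,0),(477,191)])]
    if n=="scene": px=[((x-385)/2.2+225,v) for (x,v) in [(613,205+90/2.2),(664,205+216/2.2),(577,205+165/2.2),(477,205+191/2.2)]]
    P=plane(n,px,30)[:,:2]; print(n,np.round(P,1))
    if n=="top": c=(P[2]+P[3])/2
    else: c=P[2]
    print("centre",c.round(1),"pads",(2*c-P[0]).round(1),(2*c-P[1]).round(1),"stands",pan)
```

```text
top [[461.4 -77.5]
 [495.7  76.1]
 [440.9   7.1]
 [635.9 -35.3]]
centre [538.4 -14.1] pads [615.4  49.3] [ 581.1 -104.3] stands [(616.3, 52.3), (581, -105.7)]
scene [[461.7 -74.4]
 [495.9  79.6]
 [538.9 -11.8]
 [636.9 -33. ]]
centre [538.9 -11.8] pads [616.1  50.7] [ 581.9 -103.3] stands [(618.5, 55.8), (583, -102.2)]
```

```bash
python3 -c "
from bench import job
print(job.job_done())"
```

```text
the job is handed in; nothing more can be done
None
```

The job is done and handed in at about 64 s on the robot's clock, well inside the 210 s limit.

- **Jar:** it is on the coaster, within about 2–3 mm of its centre.
- **White stands:** only two were present. I stood them on the two outer cream pads while those were on the near side.
- **Platter:** I turned it half a turn clockwise by the knob. It came to rest at the third click, within about 0.02 rad, with the white stands in front of the camera.
- **Navy stands:** all three were moved only after the turn and stand upright in the tray.
- **Ring box and tape:** I never touched them. The ring box was still in place when last measured, after the turn. I did not measure the tape.

**Disturbance:** one white stand was knocked about 45 mm off its pad while I was moving the navy stands, and I put it back.

**Last checks:** the re-seated white stand is about 1–2 mm off its pad's centre. The other is 3 mm off by the top camera and 5–6 mm off by the scene camera. The two cameras disagree by a few millimetres in that area, and I left it as it was. I saw nothing tipped over, and the gripper was clear of everything when I handed in.

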